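Lay out the cured sign symbols on their plates

ROBOT

A 7-joint arm with a two-finger parallel gripper is mounted at the origin on the work surface. World frame = base frame: x ahead of the robot, y to its left, z up, the work surface at z = 0. Lengths are in m, angles in degrees, forces in N, time in s.
With the tool pointing down it reaches from about 0.425 to 0.875 m from the base axis. Payload 4.7 kg.
Tool frame: the origin (TCP) lies on the centre line of the jaws, within the pads' length; the fingertips stand 8 mm ahead of it and the grasp point (between the pads) lies 11 mm behind it; z points along the fingers, x is the direction in which the jaws open and shut, and the axes are right-handed (so a half turn about z gives the same grasp; the last joint's range is limited). The gripper opens to 87 mm and grips with 3 to 60 N. Pads are 19 mm wide; open, the fingers measure 117 mm over their backs; the gripper's body (75 mm by 190 mm) begins 51 mm behind the grasp point.
Start: joints at [75.579, 18.392, -4.016, 83.108, 1.295, 78.541, -3.26], TCP at [0.171, -0.627, 0.231] pointing down, gripper open.
Joint ranges: [-163.93, 163.93], [-17.29, 119.83], [-79.2, 71.16], [3.27, 140.29], [-89.18, 269.18], [5.43, 117.66], [-154.24, 154.24]. Speed limits (degrees/s): [147.25, 147.25, 180, 180, 180, 180, 180].

INTERFACE

Orientations are given as [roll, pitch, yaw] about the fixed x, y, z axes, in that order (R = Rz(yaw) Ry(pitch) Rx(roll)).
In Python, from cell import telemetry, read_camera, get_calibration, sign_off gives the robot as it stands. The module is installed in compiled form; this text tells all that it offers.
- The arm moves only by the tool carry_out, never from a script. Its arguments are lists of equal length, an entry for each row: "translation": the shift along the tool's x, y, z in cm, a list of three; "turn": the turn about the tool's z in rad; "gripper": the opening, from 0 (shut) to 1 (fully open). In form: {"translation": [[dx, dy, dz], ...], "turn": [turn, ...], "gripper": [gripper, ...]}. A call has 1 to 5 rows; each row is the pose to reach, as a shift and turn from the pose commanded when the call began, along the tool's axes at that moment; what a row does not reach only later rows make up. A row lasts 1/8 s, in which the tool goes at most 62.5 mm and 10.7 degrees, less where a joint would pass 70% of its speed; a pose out of reach is approached as far as the arm can. A call with a gripper value outside its range is refused whole. The fingers move at their own pace and stop on an object; "squeeze" is the grip in N (left out, the last holds). Time passes only in rows, so rows that repeat a pose let the fingers close. It gives the time, the measured TCP pose, the force and the opening at its end, in the units of the state.
- telemetry.get_obs(): the state, without advancing time (a new reading comes with each control period).
- read_camera(name): name is "scene" or "top"; returns the picture (480x640x3 uint8, red, green, blue); there is no depth.
- get_calibration(name): a dict with "fx", "fy", "cx", "cy" (pixels), "R" (3x3) and "t" (3): a world point X has camera coordinates R X + t. Camera axes: x right, y down, z forward; pixel columns grow to the right and rows downward; lengths in m; the calibration is good to about 2 mm. A picture is of the moment at which its call begins. get_calibration takes no time and is no camera call.
- sign_off(): hands the job in, once; it reports no verdict.
The state is a dict: "time_s": time; "qpos": joint angles; "joint_velocities": joint speeds; "effort": joint torques, N m; "tool_pos": TCP position; "tool_rot": TCP orientation; "force": force on the tool from outside, world axes, zero at the start; "wrist_torque": the same for the moment, N m; "grip_width": finger opening in m.
Only numpy, scipy, OpenCV 4.12 (cv2) and the standard library are available. Lean on these libraries where they do the work, as an engineer would, in place of code of your own. Each camera call takes 0.05 s, during which the arm holds its last target.

TASK

The sign symbols have set overnight, piled up under a steel weight. Take the pile apart: stand the weight in the empty pocket of the weight tray, and lay each symbol (bar, ring, cross, double arrow) face up and flat on the sign plate that carries its outline, centred on the outline and turned to match it. Set each thing down gently; do not drop any of them.

Things in the scene. Friction and masses are not known exactly. Their poses are not given: they have to be found in the camera images.
- weight: Plain dark brown steel block that weighs down the pile, the topmost thing on it: 60 mm long (x), 28 mm wide (y), 42 mm tall (z), about 0.4 to 0.7 kg; loose. Grip it across its 28 mm width. Origin: centre of its underside; z up. (A second block just like it stands in the tray already and stays there.)
- bar: Raised sign symbol, 15 mm thick, white acrylic face with a thin dark trim edge; loose, lying face up in the pile. A straight bar 88 mm long (x) and 28 mm wide (y), second from the top of the pile, right under the weight, standing out beyond both of its ends. Grip it across its width. Origin: centre of its underside; z up.
- ring: Raised sign symbol, 15 mm thick, white acrylic face with a thin dark trim edge; loose, lying face up in the pile. A flat ring, 60 mm outside and 30 mm inside diameter, third from the top, under the bar. Grip it across its outside or across its 15 mm wall. Origin: centre of its underside (in the hole); z up.
- cross: Raised sign symbol, 15 mm thick, white acrylic face with a thin dark trim edge; loose, lying face up in the pile. A cross with four equal arms, 90 mm over all, each arm 30 mm wide and standing 30 mm out from the middle, along x and y; fourth from the top, under the ring. Grip it across one arm, about 30 mm from the centre. Origin: centre of its underside; z up.
- arrow: Raised sign symbol, 15 mm thick, white acrylic face with a thin dark trim edge; loose, lying face up in the pile. A double-headed arrow: straight shaft 24 mm wide along x, with a barbed head at either end, 114 mm long and 59 mm wide over the barbs; the undermost symbol, lying on a wooden board 12 mm thick. The middle 34 mm of the shaft is free of barbs: grip it there, across y. Origin: centre of its underside; z up.
- bar_plate: Fixed grey sign plate, 130 x 130 mm, 6 mm thick, lying on the table, with four corner screw holes and, centred on it, the engraved dark outline of the bar, 88 mm along x, 28 mm along y. Origin: centre of its underside (6 mm below its top face); z up, x and y along its edges, the bar's length along x.
- ring_plate: Fixed grey sign plate, 130 x 130 mm, 6 mm thick, lying on the table, with four corner screw holes and, centred on it, the engraved dark outline of the ring. Origin: centre of its underside (6 mm below its top face); z up, x and y along its edges.
- cross_plate: Fixed grey sign plate, 130 x 130 mm, 6 mm thick, lying on the table, with four corner screw holes and, centred on it, the engraved dark outline of the cross, its arms along x and y. Origin: centre of its underside (6 mm below its top face); z up, x and y along its edges.
- arrow_plate: Fixed grey sign plate, 130 x 130 mm, 6 mm thick, lying on the table, with four corner screw holes and, centred on it, the engraved dark outline of the double-headed arrow, its shaft along x. Origin: centre of its underside (6 mm below its top face); z up, x and y along its edges.
- tray: Fixed plywood tray, 104 (x) by 133 mm (y), with two cork-lined pockets side by side, each 90 (x) by 56 mm (y) inside; floor 6 mm and wall tops 18 mm above the table. The empty pocket is on the -y side, centred at y = -31.5 mm; the one at y = +31.5 mm holds a second weight, length along x, top 48 mm above the table. Origin: centre of the tray's underside, on the table; z up.
Not all that is in view belongs to the job. What is shaped like the cross_plate but orange is not meant.

How it is judged:
By the outcome, as a careful person would: the job done as asked, in the order asked, and still so for the second after the job is handed in, with the robot touching nothing.
It also fails if it takes over 144 s, if anything falls off the work surface, if the arm or the gripper's body presses on something with over 40 N, if the wrist force passes 120 N, or if a joint passes its speed limit or range.

## Working session

There is one attempt and no reset: what is moved stays moved. The work goes in short steps, Python scripts to look and compute and a tool call to move; the robot and the scene stay as the last step left them, time stands still between calls to the robot, and variables do not carry over. Pictures are saved under pics/ and viewed, and the job is handed in when it is done.

Besides the shell and the picture viewer there is one more tool, called after ">>>" by a JSON object that holds its "method" and its "body". carry_out: Moves the arm, as the interface text tells. Its arguments: {"type":"object","properties":{"translation":{"type":"array","items":{"type":"array","items":{"type":"number"}}},"turn":{"type":"array","items":{"type":"number"}},"gripper":{"type":"array","items":{"type":"number"}},"squeeze":{"type":"number"}},"required":["translation","turn","gripper"]}

```bash
mkdir -p pics; python3 - <<'E'
from cell import telemetry, read_camera, get_calibration
import cv2,json
for n in("scene","top"):
    cv2.imwrite(f"pics/{n}0.png",read_camera(n)[:,:,::-1]); print(n,get_calibration(n))
o=telemetry.get_obs();print({k:o[k] for k in("time_s","tool_pos","tool_rot","grip_width","force")})
E
```

```text
scene {'fx': 523.8033853664645, 'fy': 523.8033853664645, 'cx': 317.6459686171172, 'cy': 236.14775086535386, 'R': array([[ 0.71549379,  0.69860838, -0.00386848],
       [ 0.42514314, -0.43979949, -0.791094  ],
       [-0.55436625,  0.56437819, -0.61168237]]), 't': array([-0.331429  , -0.12140605,  1.2997733 ])}
top {'fx': 569.3114480132141, 'fy': 569.3114480132141, 'cx': 326.426647293148, 'cy': 238.3286843780521, 'R': array([[ 0.02548122, -0.99967321, -0.00204679],
       [-0.99309929, -0.02507908, -0.11456372],
       [ 0.11447495,  0.00495189, -0.99341379]]), 't': array([-0.00463009,  0.4403464 ,  1.43565921])}
{'time_s': 0.1, 'tool_pos': array([ 0.17055026, -0.62675315,  0.22958233]), 'tool_rot': array([ 1.79993371e+02,  9.55073710e-02, -7.47719795e+01]), 'grip_width': 0.08725130214936616, 'force': array([ 0.53606777,  0.40622772, -0.12918772])}
```

View pics/scene0.png

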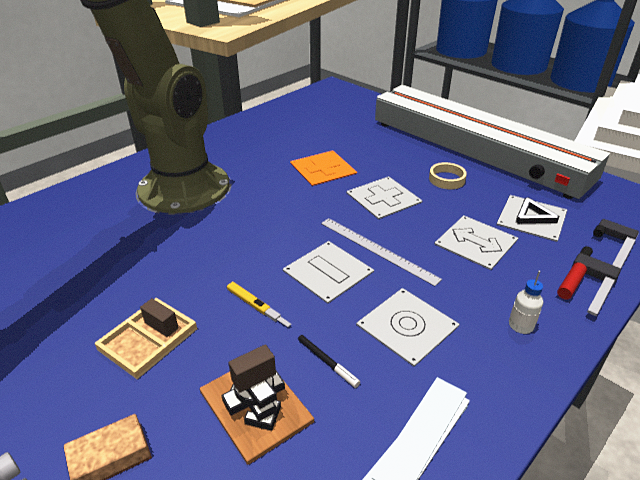

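View pics/top0.png

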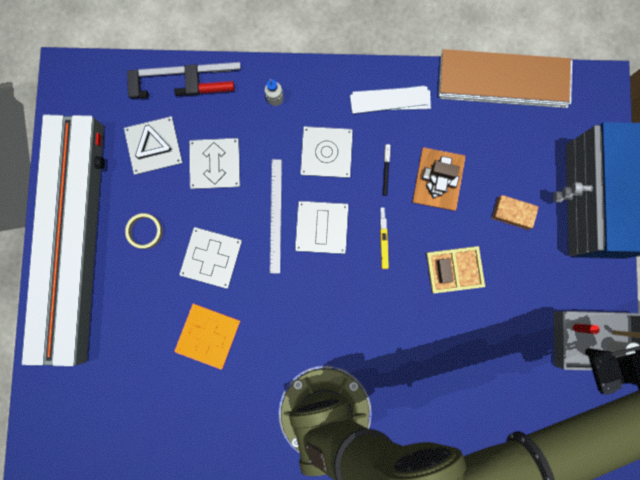

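```bash
cat > h.py <<'E'
import numpy as np,cv2
from cell import telemetry, read_camera, get_calibration
def ray(n,px,z):
    c=get_calibration(n);R=np.array(c['R']);t=np.array(c['t'])
    px=np.atleast_2d(px).astype(float)
    d=np.c_[(px[:,0]-c['cx'])/c['fx'],(px[:,1]-c['cy'])/c['fy'],np.ones(len(px))]@R
    o=-R.T@t
    return o+d*((z-o[2])/d[:,2])[:,None]
def proj(n,X):
    c=get_calibration(n);p=np.atleast_2d(X)@np.array(c['R']).T+np.array(c['t'])
    return np.c_[c['fx']*p[:,0]/p[:,2]+c['cx'],c['fy']*p[:,1]/p[:,2]+c['cy']]
def crop(img,x0,y0,x1,y1,s,name,grid=10):
    c=cv2.resize(img[y0:y1,x0:x1,::-1],None,fx=s,fy=s,interpolation=cv2.INTER_CUBIC)
    for x in range(-(-x0//grid)*grid,x1,grid):
        cv2.putText(c,str(x),(int((x-x0)*s),10),0,.35,(0,255,255),1);cv2.line(c,(int((x-x0+.5)*s),12),(int((x-x0+.5)*s),18),(0,255,255),1)
    for y in range(-(-y0//grid)*grid,y1,grid):
        cv2.putText(c,str(y),(0,int((y-y0)*s)+5),0,.35,(0,255,255),1)
    cv2.imwrite(name,c)
E
python3 - <<'E'
from h import *
s=cv2.imread("pics/scene0.png")[:,:,::-1];t=cv2.imread("pics/top0.png")[:,:,::-1]
a=s[325:465,190:330];b=t[140:215,405:475]
crop(s,190,325,330,465,4,"pics/a.png");crop(t,405,140,475,215,7,"pics/b.png")
a=cv2.imread("pics/a.png");b=cv2.imread("pics/b.png")
o=np.zeros((560,800,3),np.uint8);b=cv2.resize(b,(0,0),fx=.48,fy=.48);o[:560,:560]=a;o[:b.shape[0],562:562+b.shape[1]]=b;cv2.imwrite("pics/ab.png",o)
crop(t,405,140,505,300,4,"pics/b2.png")
E
```

```text
(no output)
```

View pics/a.png

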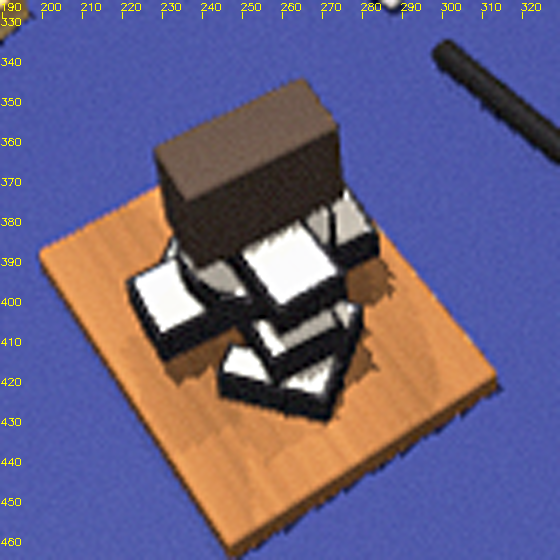

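View pics/b.png

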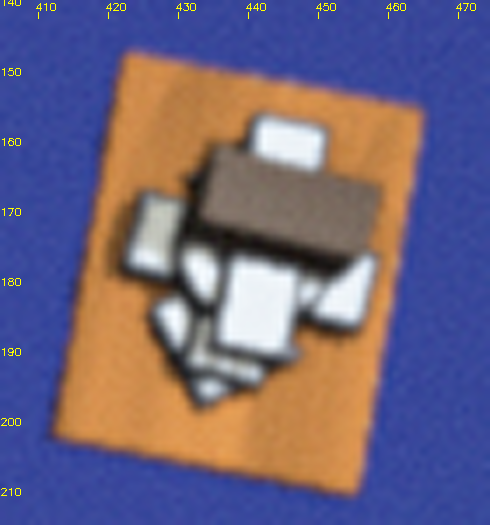

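```bash
python3 - <<'E'
from h import *
t=cv2.imread("pics/top0.png")
# plates: quads by contours of light/orange on blue
hsv=cv2.cvtColor(t,cv2.COLOR_BGR2HSV)
m=((hsv[:,:,1]<60)&(hsv[:,:,2]>140)).astype(np.uint8)*255
cs,_=cv2.findContours(m,cv2.RETR_EXTERNAL,cv2.CHAIN_APPROX_NONE)
for c in cs:
    r=cv2.minAreaRect(c)
    if 1500<r[1][0]*r[1][1]<4000 : 
        p=ray("top",cv2.boxPoints(r),0.006);print(np.round(r[0],1),r[1],'center',p.mean(0).round(4), 'edge ang',np.degrees(np.arctan2(*(p[1]-p[0])[[1,0]])).round(1),np.linalg.norm(p[1]-p[0]).round(3),np.linalg.norm(p[2]-p[1]).round(3))
E
```

```text
[595.7 330.1] (62.46017074584961, 35.5130729675293) center [ 0.2245 -0.6858  0.006 ] edge ang -3.3 0.09 0.159
[210.3 257.3] (50.686038970947266, 50.96076583862305) center [0.3858 0.3063 0.006 ] edge ang -12.9 0.132 0.133
[321.4 226.8] (50.67710494995117, 50.031166076660156) center [0.4727 0.0205 0.006 ] edge ang -1.5 0.132 0.133
[214. 163.] (49.04066467285156, 49.809326171875) center [0.6356 0.3087 0.006 ] edge ang -86.3 0.132 0.133
[326.3 151.6] (49.792171478271484, 48.82061767578125) center [0.6739 0.0129 0.006 ] edge ang -1.3 0.132 0.132
[152.5 145. ] (48.007320404052734, 50.708621978759766) center [0.6802 0.4741 0.006 ] edge ang -74.3 0.134 0.132
[389.8  99.4] (22.727807998657227, 79.51170349121094) center [ 0.8209 -0.1534  0.006 ] edge ang -84.3 0.213 0.063
```

```bash
cat >> h.py <<'E'
def quad(n,mask,z,seed=None,amin=50,amax=1e9,full=False):
    """contours in mask -> 4-line fitted quad -> world corners at z"""
    cs,_=cv2.findContours(mask.astype(np.uint8)*255,cv2.RETR_EXTERNAL,cv2.CHAIN_APPROX_NONE)
    out=[]
    for c in cs:
        a=cv2.contourArea(c)
        if a<amin or a>amax: continue
        if seed is not None and cv2.pointPolygonTest(c,tuple(map(float,seed)),False)<0: continue
        h=cv2.convexHull(c)
        q=None
        for e in np.arange(.02,.12,.005):
            ap=cv2.approxPolyDP(h,e*cv2.arcLength(h,True),True)
            if len(ap)==4: q=ap[:,0].astype(float);break
        if q is None: continue
        P=c[:,0].astype(float);L=[]
        for i in range(4):
            A,B=q[i],q[(i+1)%4];u=(B-A)/np.linalg.norm(B-A);l=np.linalg.norm(B-A)
            s=(P-A)@u;d=np.abs((P-A)@np.array([-u[1],u[0]]))
            k=(s>.12*l)&(s<.88*l)&(d<2.5)
            v=cv2.fitLine(P[k].astype(np.float32),cv2.DIST_HUBER,0,.01,.01)[:,0]
            L.append(np.cross([v[2],v[3],1],[v[2]+v[0],v[3]+v[1],1]))
        pts=[]
        for i in range(4):
            x=np.cross(L[i-1],L[i]);pts.append(x[:2]/x[2])
        pts=np.array(pts);w=ray(n,pts,z)
        e=np.roll(w,-1,0)-w
        out.append(dict(px=pts,w=w,c=w.mean(0),len=np.linalg.norm(e,axis=1),ang=np.degrees(np.arctan2(e[:,1],e[:,0]))))
    return out
def show(r):
    print("px",r['px'].mean(0).round(1),"c",(r['c']*1000).round(1),"len",(r['len']*1000).round(1),"ang%90",(r['ang']%90).round(1), 'ang',r['ang'].round(0))
E
python3 - <<'E'
from h import *
for n in("top","scene"):
    I=cv2.imread(f"pics/{n}0.png");hsv=cv2.cvtColor(I,cv2.COLOR_BGR2HSV)
    print(n,"plates")
    m=(hsv[:,:,1]<70)&(hsv[:,:,2]>(140))
    for x in ([.386,.306],[.473,.02],[.636,.309],[.674,.013]):
        s=proj(n,[[*x,.006]])[0]
        mm=cv2.morphologyEx(m.astype(np.uint8),cv2.MORPH_CLOSE,np.ones((5,5)))
        for r in quad(n,mm,.006,seed=s,amin=800,amax=9000): show(r)
    for p in [proj(n,[[.64,-.33,.114]])[0]]: print(p)
I=cv2.imread("pics/scene0.png");h=cv2.cvtColor(I,cv2.COLOR_BGR2HSV)
for p in((250,360),(255,375),(240,372),(230,280),(140,350),(112,345),(160,315)):print(p,I[p[1],p[0]],h[p[1],p[0]])
I=cv2.imread("pics/top0.png");h=cv2.cvtColor(I,cv2.COLOR_BGR2HSV)
for p in((443,168),(445,175),(425,200),(470,265),(432,260),(443,270)):print(p,I[p[1],p[0]],h[p[1],p[0]])
t=I[:,:,::-1];crop(t,415,235,500,305,8,"pics/tt.png")
E
```

```text
top plates
px [210.3 257.4] c [385.7 306.3   6. ] len [129.5 129.5 130.  129.3] ang%90 [76.1 76.2 76.  75.9] ang [-104.  166.   76.  -14.]
px [321.4 226.9] c [472.5  20.5   6. ] len [129.3 129.3 130.1 130.2] ang%90 [88.2 87.7 88.6 87.3] ang [-92. 178.  89.  -3.]
px [214.  163.1] c [635.5 308.7   6. ] len [130.1 129.5 129.9 130.6] ang%90 [4.7 4.6 5.2 4.7] ang [-175.   95.    5.  -85.]
px [326.2 151.6] c [673.9  13.    6. ] len [129.1 128.6 130.  130.9] ang%90 [88.2 88.4 89.2 88. ] ang [-92. 178.  89.  -2.]
[465.8250246  156.64205331]
scene plates
px [383.6 196. ] c [384.4 306.8   6. ] len [129.2 128.9 129.7 129.3] ang%90 [75.9 76.2 76.1 76. ] ang [-104.  166.   76.  -14.]
px [327.8 269.9] c [471.6  20.4   6. ] len [128.7 129.5 129.1 129.2] ang%90 [88.  88.1 87.9 87.9] ang [ -2. -92. 178.  88.]
px [289.8 148.5] c [-317.3  272.9    6. ] len [ 309.  3007.2 1922.2 1161.3] ang%90 [84.2  4.2  6.7 15. ] ang [ -96. -176.    7.   15.]
px [407.7 324.6] c [673.3  13.1   6. ] len [128.9 129.5 129.2 129.4] ang%90 [88.2 88.1 88.2 88. ] ang [ -2. -92. 178.  88.]
[238.20545225 392.47834342]
(250, 360) [ 86  98 117] [ 12  68 117]
(255, 375) [31 32 43] [ 3 71 43]
(240, 372) [ 76  90 109] [ 13  77 109]
(230, 280) [170  83  76] [118 141 170]
(140, 350) [146 213 251] [ 19 107 251]
(112, 345) [154 222 251] [ 21  99 251]
(160, 315) [ 78  90 112] [ 11  77 112]
(443, 168) [101 113 125] [ 15  49 125]
(445, 175) [22 27 35] [12 95 35]
(425, 200) [ 75 138 206] [ 14 162 206]
(470, 265) [120 182 229] [ 17 121 229]
(432, 260) [116 177 223] [ 17 122 223]
(443, 270) [114 125 138] [ 14  44 138]
```

View pics/tt.png

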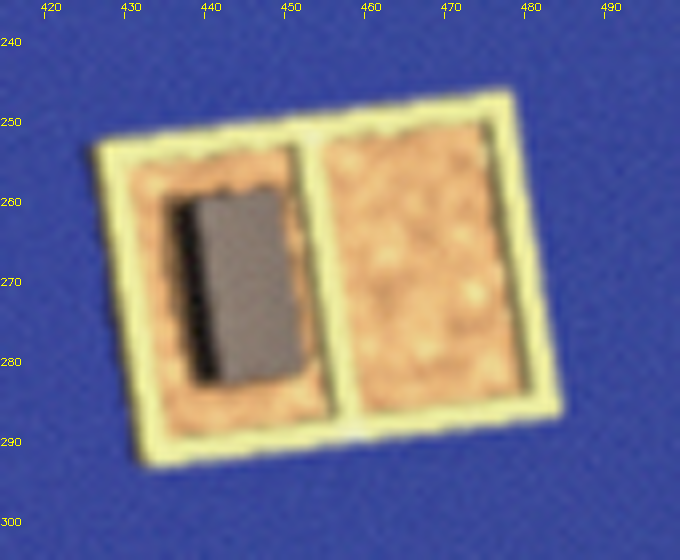

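```bash
python3 - <<'E'
from h import *
def im(n,k=0):
    I=cv2.imread(f"pics/{n}{k}.png");return I,cv2.cvtColor(I,cv2.COLOR_BGR2HSV)
for n in("top","scene"):
    I,h=im(n)
    m=((h[:,:,0]<40)&(h[:,:,1]>60)&(h[:,:,2]>100)).astype(np.uint8)
    s=proj(n,[[.41,-.33,.018]])[0]
    for r in quad(n,cv2.morphologyEx(m,cv2.MORPH_CLOSE,np.ones((15,15))),.018,amin=500,amax=12000):
        if np.linalg.norm(r['c'][:2]-[.42,-.32])<.06: print(n,'tray');show(r)
    m=((h[:,:,0]<25)&(h[:,:,1]<100)&(h[:,:,1]>25)&(h[:,:,2]>65)&(h[:,:,2]<150)).astype(np.uint8)
    m=cv2.morphologyEx(m,cv2.MORPH_OPEN,np.ones((3,3)))
    for z in(.048,.114):
      for r in quad(n,m,z,amin=100,amax=1500):
        if .3<r['c'][0]<.75 and -.5<r['c'][1]<-.2: print(n,z);show(r)
I,h=im("scene")
m=((h[:,:,1]<70)&(h[:,:,2]>150)).astype(np.uint8)
m[:, :430]=0;m[:,522:]=0;m[:210]=0;m[275:]=0
m=cv2.morphologyEx(m,cv2.MORPH_CLOSE,np.ones((5,5)))
for r in quad("scene",m,.006,amin=800): show(r)
E
```

```text
Traceback (most recent call last):
  File "h.py", line 38, in quad
    v=cv2.fitLine(P[k].astype(np.float32),cv2.DIST_HUBER,0,.01,.01)[:,0]
      ~~~~~~~~~~~^^^^^^^^^^^^^^^^^^^^^^^^^^^^^^^^^^^^^^^^^^^^^^^^^^
cv2.error: OpenCV(4.12.0) /io/opencv/modules/imgproc/src/linefit.cpp:50: error: (-215:Assertion failed) count > 0 in function 'fitLine2D_wods'
```

```bash
sed -i 's/            v=cv2.fitLine/            if k.sum()<3: break\n            v=cv2.fitLine/; s/^        pts=\[\]/        if len(L)<4: continue\n        pts=[]/' h.py; cat > m1.py <<'E'
from h import *
def im(n,k=0):
    I=cv2.imread(f"pics/{n}{k}.png");return I,cv2.cvtColor(I,cv2.COLOR_BGR2HSV)
for n in("top","scene"):
    I,h=im(n)
    m=((h[:,:,0]<40)&(h[:,:,1]>60)&(h[:,:,2]>100)).astype(np.uint8)
    for r in quad(n,cv2.morphologyEx(m,cv2.MORPH_CLOSE,np.ones((15,15))),.018,amin=500,amax=12000):
        if np.linalg.norm(r['c'][:2]-[.42,-.32])<.06: print(n,'tray');show(r)
    m=((h[:,:,0]<25)&(h[:,:,1]<100)&(h[:,:,1]>25)&(h[:,:,2]>65)&(h[:,:,2]<150)).astype(np.uint8)
    m=cv2.morphologyEx(m,cv2.MORPH_OPEN,np.ones((3,3)))
    for z in(.048,.114):
      for r in quad(n,m,z,amin=100,amax=1500):
        if .3<r['c'][0]<.75 and -.5<r['c'][1]<-.2: print(n,z);show(r)
I,h=im("scene")
m=((h[:,:,1]<70)&(h[:,:,2]>150)).astype(np.uint8)
m[:, :430]=0;m[:,522:]=0;m[:210]=0;m[275:]=0
m=cv2.morphologyEx(m,cv2.MORPH_CLOSE,np.ones((5,5)))
for r in quad("scene",m,.006,amin=800): show(r)
E
python3 m1.py
```

```text
top tray
px [455.1 269.5] c [ 369.4 -324.9   18. ] len [ 99.9 132.4 100.1 131.8] ang%90 [8.9 8.3 8.5 8.2] ang [-171.   98.    9.  -82.]
top 0.048
px [445.3 270.1] c [ 365.  -293.7   48. ] len [53.4 24.2 59.  24.7] ang%90 [ 8.3 14.5  8.7  1.5] ang [-172.  105.    9.  -89.]
top 0.048
px [445.8 168.8] c [ 624.7 -294.5   48. ] len [59.2 24.2 59.6 26.6] ang%90 [75.8 78.5 78.2 77.4] ang [-104.  169.   78.  -13.]
top 0.114
px [445.3 270.1] c [ 360.8 -280.2  114. ] len [51.  23.1 56.3 23.5] ang%90 [ 8.3 14.5  8.7  1.5] ang [-172.  105.    9.  -89.]
top 0.114
px [445.8 168.8] c [ 608.5 -281.   114. ] len [56.5 23.  56.9 25.4] ang%90 [75.8 78.5 78.2 77.4] ang [-104.  169.   78.  -13.]
scene tray
px [145.9 336.5] c [ 375.9 -328.4   18. ] len [117.1 135.8 115.4 137.7] ang%90 [7.4 8.8 8.3 9.5] ang [   7.  -81. -172.   99.]
scene 0.048
px [250.5 359.9] c [ 565.  -252.9   48. ] len [62.6 27.1 62.9 26.6] ang%90 [76.6 75.2 76.1 74.6] ang [-103.  165.   76.  -15.]
scene 0.048
px [157.  309.9] c [ 366.4 -296.    48. ] len [25.3 56.2 25.4 55. ] ang%90 [6.4 8.1 3.6 8.1] ang [  96.    8.  -86. -172.]
scene 0.114
px [250.5 359.9] c [ 610.1 -283.6  114. ] len [56.3 24.3 56.5 23.9] ang%90 [76.6 75.2 76.1 74.6] ang [-103.  165.   76.  -15.]
scene 0.114
px [157.  309.9] c [ 431.7 -322.3  114. ] len [22.7 50.5 22.8 49.4] ang%90 [6.4 8.1 3.6 8.1] ang [  96.    8.  -86. -172.]
px [479.  232.8] c [624.  340.3   6. ] len [234.7 134.2 155.5 117. ] ang%90 [15.1  4.1  4.2 44. ] ang [ -75. -176.   94.   44.]
```

```bash
cat > go.py <<'E'
import sys,math
from h import *
def go(x,y,z,yaw):
    o=telemetry.get_obs();p=o['tool_pos'];y0=math.radians(o['tool_rot'][2])
    d=np.array([x,y,z])-p
    tx=[math.cos(y0),math.sin(y0)];ty=[math.sin(y0),-math.cos(y0)]
    dy=(yaw-o['tool_rot'][2]+90)%180-90   # half-turn equivalent
    dist=np.linalg.norm(d)
    print("cm",np.round([d[:2]@tx*100,d[:2]@ty*100,-d[2]*100],2),"turn",round(-math.radians(dy),4),"rows>=",max(dist/.0625,abs(dy)/10.7).__round__(1),"t",o['time_s'],"abs yaw",round(o['tool_rot'][2]+dy,1))
if __name__=="__main__": go(*map(float,sys.argv[1:]))
E
python3 go.py .6093 -.282 .2 -13.5
```

```text
cm [-21.74 -51.39   2.96] turn -1.0694 rows>= 8.9 t 0.1 abs yaw -13.5
```

>>> {"method": "carry_out", "body": {"translation": [[-2,-4.5,0.2],[-4,-9.5,0.5],[-6.2,-14.5,0.8],[-8.4,-20,1.1],[-10.6,-25,1.4]], "turn": [-0.1,-0.21,-0.32,-0.43,-0.54], "gripper": [1,1,1,1,1]}}

```text
time_s: 0.72
tool_pos: [0.3855, -0.4575, 0.2161]
tool_rot: [-180.0, 0.0, -43.6]
force: [0.0, -0.3, 0.5]
grip_width: 0.0869
```

```bash
python3 go.py .6093 -.282 .18 -13.5
```

```text
cm [  4.1  -28.14   3.61] turn -0.5252 rows>= 4.6 t 0.725 abs yaw -13.5
```

>>> {"method": "carry_out", "body": {"translation": [[0.9,-6.2,0.8],[1.8,-12.2,1.6],[2.7,-18,2.4],[3.5,-24,3.2],[4.1,-28.1,3.6]], "turn": [-0.12,-0.24,-0.36,-0.46,-0.525], "gripper": [1,1,1,1,1]}}

```text
time_s: 1.35
tool_pos: [0.61, -0.2816, 0.1794]
tool_rot: [-179.9, 0.1, -13.4]
force: [-0.2, -0.9, 0.5]
grip_width: 0.0869
```

```bash
python3 go.py .6093 -.282 .098 -13.5; python3 - <<'E'
from h import *
s=read_camera("scene");cv2.imwrite("pics/s1.png",s[:,:,::-1]);crop(s,190,250,350,410,4,"pics/s1c.png")
E
```

```text
cm [-0.06  0.05  8.14] turn 0.001 rows>= 1.3 t 1.35 abs yaw -13.5
```

View pics/s1c.png

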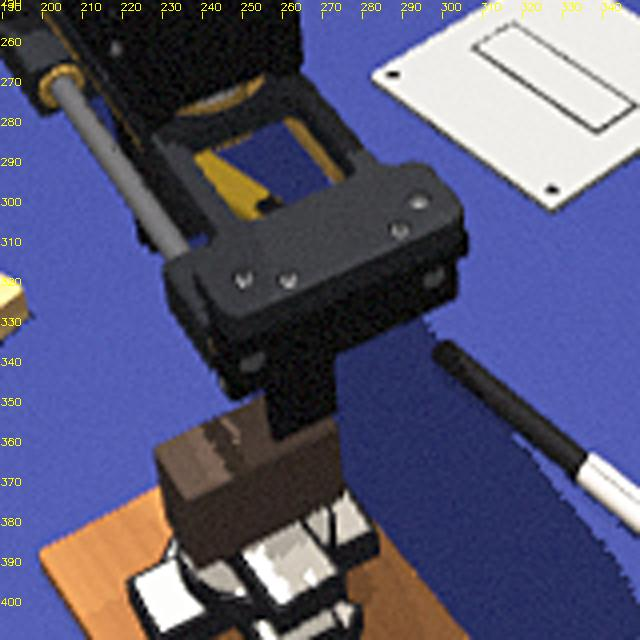

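>>> {"method": "carry_out", "body": {"translation": [[0,0,3],[0,0,6],[0,0,7.6],[0,0,8.1],[0,0,8.1]], "turn": [0,0,0,0,0], "gripper": [1,1,1,0.7,0.6], "squeeze": 40}}

```text
time_s: 2.02
tool_pos: [0.6085, -0.2852, 0.1001]
tool_rot: [180.0, -0.0, -13.8]
force: [-0.8, 0.3, 1.0]
grip_width: 0.0742
```

>>> {"method": "carry_out", "body": {"translation": [[0,0,0],[0,0,0],[0,0,0],[0,0,0]], "turn": [0,0,0,0], "gripper": [0.45,0.35,0.2,0]}}

```text
time_s: 2.52
tool_pos: [0.6083, -0.285, 0.0998]
tool_rot: [180.0, -0.0, -13.8]
force: [0.6, 0.0, -0.0]
grip_width: 0.0353
```

>>> {"method": "carry_out", "body": {"translation": [[0,0,0],[0,0,0],[0,0,-0.5]], "turn": [0,0,0], "gripper": [0,0,0]}}

```text
time_s: 2.9
tool_pos: [0.607, -0.2845, 0.103]
tool_rot: [-180.0, 0.2, -13.7]
force: [-0.6, -0.2, -6.2]
grip_width: 0.0275
```

>>> {"method": "carry_out", "body": {"translation": [[0,0,-1.5],[0,0,-4],[0,0,-6],[0,0,-6.5],[0,0,-6.5]], "turn": [0,0,0,0,0], "gripper": [0,0,0,0,0]}}

```text
time_s: 3.52
tool_pos: [0.6082, -0.285, 0.1696]
tool_rot: [180.0, -0.0, -13.8]
force: [0.3, 0.3, -6.2]
grip_width: 0.028
```

```bash
python3 go.py .371 -.3565 .10 -81.5; python3 - <<'E'
from h import *
s=read_camera("scene");cv2.imwrite("pics/scene1.png",s[:,:,::-1]);crop(s,190,290,340,440,4,"pics/s1c.png")
E
```

```text
cm [-21.34  12.59   6.96] turn 1.1825 rows>= 6.3 t 3.525 abs yaw -81.5
```

View pics/s1c.png

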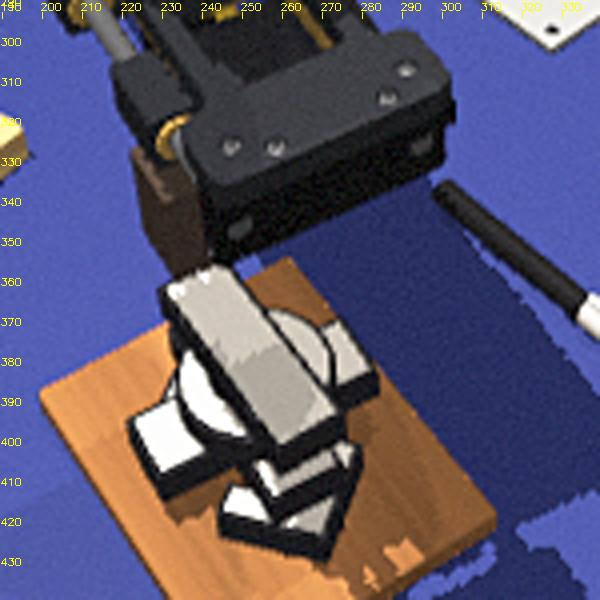

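>>> {"method": "carry_out", "body": {"translation": [[-1.5,0.9,0],[-5,2.9,0],[-9,5.2,0],[-13,7.6,0],[-17,10,0]], "turn": [0.1,0.27,0.45,0.63,0.81], "gripper": [0,0,0,0,0]}}

```text
time_s: 4.2
tool_pos: [0.4173, -0.3415, 0.1684]
tool_rot: [180.0, 0.1, -60.5]
force: [-0.5, -0.0, -4.7]
grip_width: 0.0277
```

```bash
python3 go.py .371 -.3565 .10 -81.5
```

```text
cm [-0.98  4.76  6.84] turn 0.3667 rows>= 2.0 t 4.2 abs yaw -81.5
```

>>> {"method": "carry_out", "body": {"translation": [[-0.4,2,0],[-0.8,4,1],[-1,4.7,3],[-1,4.7,5],[-1,4.7,5]], "turn": [0.15,0.3,0.365,0.365,0.365], "gripper": [0,0,0,0,0]}}

```text
time_s: 4.82
tool_pos: [0.3719, -0.3548, 0.1172]
tool_rot: [179.8, 0.3, -81.1]
force: [-0.1, -0.7, -5.3]
grip_width: 0.0277
```

>>> {"method": "carry_out", "body": {"translation": [[0,0,0]], "turn": [0], "gripper": [0]}}

```text
time_s: 4.95
tool_pos: [0.374, -0.3563, 0.1199]
tool_rot: [-180.0, -0.0, -81.0]
force: [1.1, 0.1, -6.4]
grip_width: 0.0274
```

```bash
python3 go.py .371 -.3565 .034 -81.5
```

```text
cm [-0.03  0.3   8.59] turn 0.008 rows>= 1.4 t 4.95 abs yaw -81.5
```

>>> {"method": "carry_out", "body": {"translation": [[0,0.1,2],[0,0.3,4.5],[0,0.3,6.5],[0,0.3,7.5],[0,0.3,8]], "turn": [0.01,0.01,0.01,0.01,0.01], "gripper": [0,0,0,0,0]}}

```text
time_s: 5.58
tool_pos: [0.3712, -0.3572, 0.0399]
tool_rot: [-180.0, -0.0, -81.6]
force: [-0.3, -0.1, -5.8]
grip_width: 0.0278
```

>>> {"method": "carry_out", "body": {"translation": [[0,0,0],[0,0,0.2],[0,0,0.4]], "turn": [0,0,0], "gripper": [0,0,0]}}

```text
time_s: 5.95
tool_pos: [0.371, -0.3572, 0.036]
tool_rot: [-180.0, -0.1, -81.6]
force: [0.3, 0.4, -6.6]
grip_width: 0.0281
```

```bash
python3 go.py .371 -.3565 .034 -81.5;python3 - <<'E'
from h import *
s=read_camera("scene");crop(s,60,240,220,400,4,"pics/s2c.png")
E
```

```text
cm [-0.07 -0.01  0.2 ] turn -0.0025 rows>= 0.0 t 5.95 abs yaw -81.5
```

View pics/s2c.png

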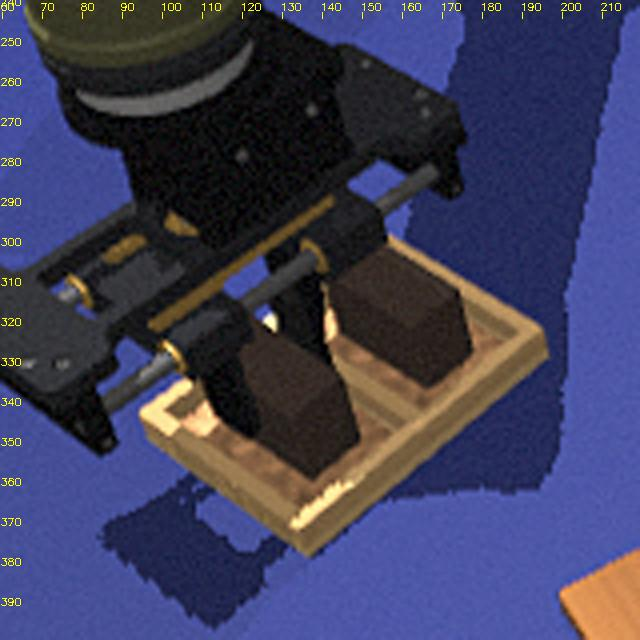

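Weight is in the right (empty) pocket, about (305,400→ px 135,345). Lower by small steps until the floor takes the load.

>>> {"method": "carry_out", "body": {"translation": [[0,0,0.1],[0,0,0.2],[0,0,0.2]], "turn": [0,0,0], "gripper": [0,0,0]}}

```text
time_s: 6.38
tool_pos: [0.3707, -0.3569, 0.0336]
tool_rot: [-180.0, -0.0, -81.6]
force: [0.0, -0.1, -4.9]
grip_width: 0.0276
```

>>> {"method": "carry_out", "body": {"translation": [[0,0,0.1],[0,0,0.1]], "turn": [0,0], "gripper": [0,0]}}

```text
time_s: 6.62
tool_pos: [0.3707, -0.357, 0.0335]
tool_rot: [180.0, -0.0, -81.7]
force: [-3.7, 2.8, 6.1]
grip_width: 0.0278
```

>>> {"method": "carry_out", "body": {"translation": [[0,0,0],[0,0,0],[0,0,0],[0,0,0]], "turn": [0,0,0,0], "gripper": [0.34,0.38,0.45,0.5]}}

```text
time_s: 7.12
tool_pos: [0.3708, -0.357, 0.0326]
tool_rot: [-180.0, -0.0, -81.6]
force: [-0.2, -0.3, 0.3]
grip_width: 0.0408
```

>>> {"method": "carry_out", "body": {"translation": [[0,0,0],[0,0,-2],[0,0,-6],[0,0,-11],[0,0,-16]], "turn": [0,0,0,0,0], "gripper": [0.5,0.5,0.5,0.6,1]}}

```text
time_s: 7.75
tool_pos: [0.3705, -0.3567, 0.194]
tool_rot: [180.0, -0.0, -81.6]
force: [1.3, -0.8, -0.1]
grip_width: 0.0557
```

```bash
python3 - <<'E'
from h import *
s=read_camera("scene");cv2.imwrite("pics/scene2.png",s[:,:,::-1])
s=read_camera("top");cv2.imwrite("pics/top2.png",s[:,:,::-1]);crop(s,405,140,505,300,4,"pics/t2c.png")
E
```

```text
(no output)
```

View pics/t2c.png

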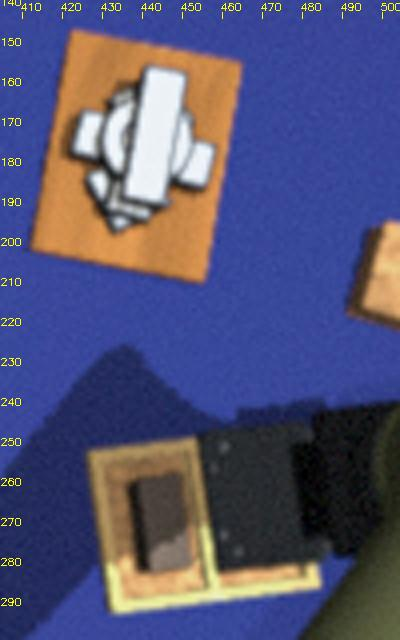

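View pics/scene2.png

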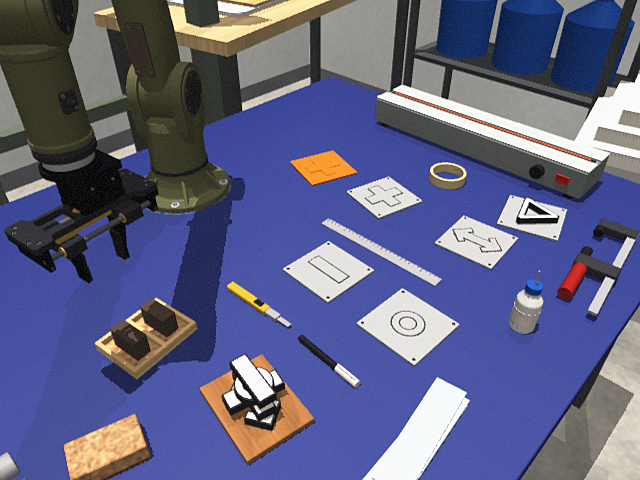

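```bash
python3 - <<'E'
from h import *
for n,thr in(("top",120),("scene",100)):
    I=cv2.imread(f"pics/{n}2.png");h=cv2.cvtColor(I,cv2.COLOR_BGR2HSV)
    m=((h[:,:,1]<60)&(h[:,:,2]>thr)).astype(np.uint8)
    s=proj(n,[[.605,-.282,.072]])[0]; print(s)
    for r in quad(n,m,.072,amin=100,amax=3000):
        if np.linalg.norm(r['c'][:2]-[.605,-.282])<.08: print(n);show(r)
I=cv2.imread("pics/scene2.png")[:,:,::-1];crop(I,210,340,300,440,6,"pics/s2c.png")
E
```

```text
[442.73303182 174.06026204]
top
px [442.9 175.3] c [ 602.  -282.5   72. ] len [70.7 40.  66.5 73.6] ang%90 [20.8 42.  48.9 41.9] ang [-159.  132.   49.  -48.]
[251.69359264 375.75111433]
scene
px [231.2 398.5] c [ 614.  -326.8   72. ] len [14.1 22.3 16.2 26.3] ang%90 [76.4 76.5  0.3 72.9] ang [-104.  167.   90.  -17.]
scene
px [253.5 374.8] c [ 604.3 -278.8   72. ] len [46.8 88.  17.9 76.6] ang%90 [10.5 80.1 81.7  9.9] ang [-79. 170.  82.  10.]
```

View pics/s2c.png

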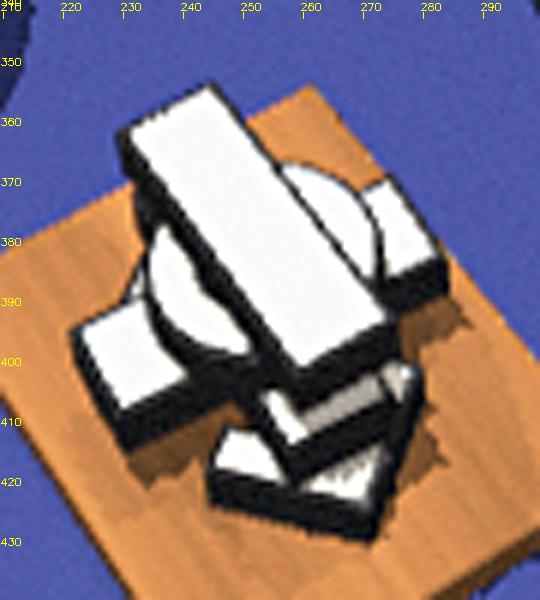

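```bash
python3 - <<'E'
from h import *
I=cv2.imread("pics/top2.png")[:,:,::-1];crop(I,410,145,475,205,9,"pics/t2c.png")
for n in("top","scene"):
  I=cv2.imread(f"pics/{n}2.png");S=6
  g=cv2.resize(I,None,fx=S,fy=S,interpolation=cv2.INTER_CUBIC).min(2)
  s=proj(n,[[.605,-.282,.072]])[0]
  for thr in(140,170,200):
    m=cv2.morphologyEx((g>thr).astype(np.uint8),cv2.MORPH_OPEN,np.ones((13,13)))
    cs,_=cv2.findContours(m,cv2.RETR_EXTERNAL,cv2.CHAIN_APPROX_NONE)
    for c in cs:
      if cv2.pointPolygonTest(c,tuple(float(v) for v in (s+.5)*S-.5),False)>0 and cv2.contourArea(c)<60000:
        r=cv2.minAreaRect(c);p=(cv2.boxPoints(r)+.5)/S-.5;w=ray(n,p,.072)
        M=cv2.moments(c);mc=ray(n,[(np.array([M['m10'],M['m01']])/M['m00']+.5)/S-.5],.072)[0]
        e=np.roll(w,-1,0)-w
        print(n,thr,"mom",(mc*1000).round(1),"box",(w.mean(0)*1000).round(1),np.linalg.norm(e,axis=1).round(4)[:2],np.degrees(np.arctan2(e[:,1],e[:,0])).round(1))
E
```

```text
top 140 mom [ 604.1 -289.6   72. ] box [ 605.5 -296.3   72. ] [0.086  0.0516] [-10.2 -99.5 169.6  80.6]
top 170 mom [ 604.2 -289.2   72. ] box [ 605.4 -296.1   72. ] [0.0843 0.0496] [-10.3 -99.6 169.5  80.5]
top 200 mom [ 607.  -283.6   72. ] box [ 607.3 -283.7   72. ] [0.0818 0.0226] [-10.3 -99.6 169.6  80.5]
scene 140 mom [ 607.9 -283.4   72. ] box [ 605.9 -282.6   72. ] [0.0265 0.0888] [ 90.6 -11.  -93.  170.2]
scene 170 mom [ 607.9 -283.4   72. ] box [ 605.9 -282.6   72. ] [0.026  0.0881] [ 90.4 -11.2 -93.2 170. ]
scene 200 mom [ 607.9 -283.4   72. ] box [ 605.9 -282.6   72. ] [0.0256 0.0874] [ 90.4 -11.1 -93.1 170.1]
```

View pics/t2c.png

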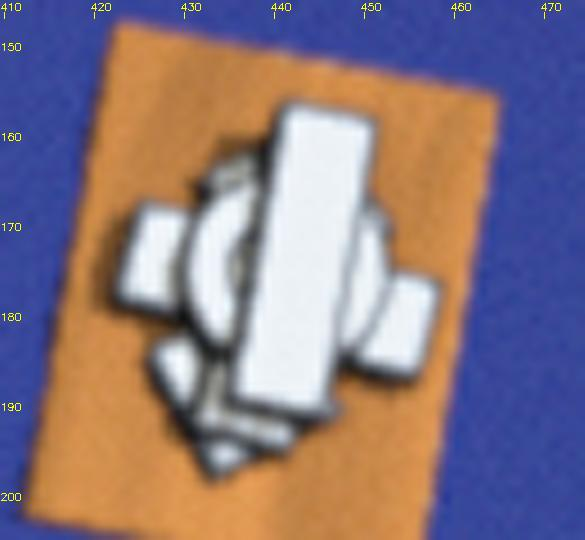

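```bash
python3 go.py .6075 -.2835 .12 -100.1
```

```text
cm [ -4.1  -24.25   7.88] turn 0.322 rows>= 4.1 t 7.85 abs yaw -100.1
```

>>> {"method": "carry_out", "body": {"translation": [[-0.8,-4.8,0],[-1.8,-10.5,0],[-2.8,-16.5,1],[-3.7,-22,3],[-4.1,-24.2,5]], "turn": [0.07,0.14,0.22,0.3,0.322], "gripper": [1,1,1,1,1]}}

```text
time_s: 8.48
tool_pos: [0.6072, -0.2778, 0.1408]
tool_rot: [-180.0, 0.1, -99.9]
force: [-0.1, -0.6, -0.6]
grip_width: 0.0869
```

>>> {"method": "carry_out", "body": {"translation": [[0,0,1],[0,0,2],[0,0,2]], "turn": [0,0,0], "gripper": [0.8,0.7,0.7], "squeeze": 25}}

```text
time_s: 8.85
tool_pos: [0.6024, -0.2825, 0.122]
tool_rot: [179.9, -0.0, -100.2]
force: [-0.5, -0.6, 0.7]
grip_width: 0.0657
```

```bash
python3 go.py .6075 -.2835 .067 -100.1
```

```text
cm [ 0.01 -0.52  5.5 ] turn -0.0019 rows>= 0.9 t 8.85 abs yaw -100.1
```

>>> {"method": "carry_out", "body": {"translation": [[0,-0.3,1.5],[0,-0.52,3],[0,-0.52,4.3],[0,-0.52,5],[0,-0.52,5.3]], "turn": [0,0,0,0,0], "gripper": [0.7,0.7,0.7,0.7,0.7]}}

```text
time_s: 9.48
tool_pos: [0.609, -0.2819, 0.0688]
tool_rot: [180.0, 0.0, -100.1]
force: [0.0, 0.4, -0.6]
grip_width: 0.0609
```

>>> {"method": "carry_out", "body": {"translation": [[0,0,0.1],[0,0,0.1]], "turn": [0,0], "gripper": [0.65,0.6]}}

```text
time_s: 9.72
tool_pos: [0.6096, -0.2821, 0.069]
tool_rot: [-180.0, -0.0, -100.1]
force: [0.7, 0.1, -0.4]
grip_width: 0.0547
```

```bash
python3 go.py .6075 -.2835 .067 -100.1
```

```text
cm [0.17 0.18 0.2 ] turn 0.0001 rows>= 0.1 t 9.725 abs yaw -100.1
```

>>> {"method": "carry_out", "body": {"translation": [[0.15,0.18,0.1],[0.15,0.18,0.2],[0.15,0.18,0.2]], "turn": [0,0,0], "gripper": [0.5,0.45,0.42]}}

```text
time_s: 10.1
tool_pos: [0.6071, -0.2832, 0.0665]
tool_rot: [180.0, -0.0, -100.1]
force: [-0.2, 0.7, 0.3]
grip_width: 0.0382
```

>>> {"method": "carry_out", "body": {"translation": [[0,0,0],[0,0,0],[0,0,0],[0,0,0]], "turn": [0,0,0,0], "gripper": [0.35,0.3,0.1,0]}}

```text
time_s: 10.6
tool_pos: [0.6072, -0.2832, 0.0665]
tool_rot: [-180.0, -0.0, -100.1]
force: [-0.1, -0.1, 0.3]
grip_width: 0.0276
```

>>> {"method": "carry_out", "body": {"translation": [[0,0,-0.3],[0,0,-1.5],[0,0,-4],[0,0,-6],[0,0,-6]], "turn": [0,0,0,0,0], "gripper": [0,0,0,0,0]}}

```text
time_s: 11.22
tool_pos: [0.6088, -0.2837, 0.1294]
tool_rot: [-179.7, -0.1, -100.1]
force: [0.4, 0.0, -0.7]
grip_width: 0.0279
```

```bash
python3 go.py .472 .0204 .06 -91.9; python3 - <<'E'
from h import *
s=read_camera("scene");cv2.imwrite("pics/scene3.png",s[:,:,::-1]);crop(s,190,290,340,440,4,"pics/s1c.png")
E
```

```text
cm [-27.54  18.8    6.94] turn -0.1431 rows>= 5.5 t 11.225 abs yaw -91.9
```

View pics/s1c.png

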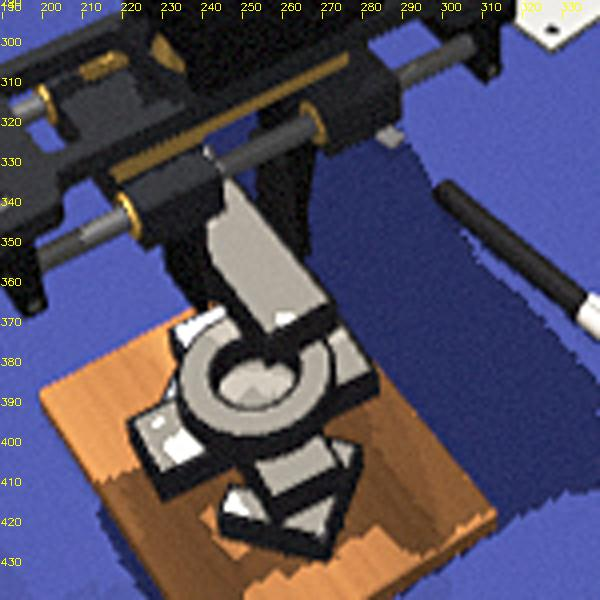

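>>> {"method": "carry_out", "body": {"translation": [[-2.5,1.7,0],[-7,4.8,0],[-12,8.2,0],[-17,11.6,0],[-22,15,0]], "turn": [-0.02,-0.05,-0.08,-0.11,-0.13], "gripper": [0,0,0,0,0]}}

```text
time_s: 11.9
tool_pos: [0.4964, -0.0386, 0.1256]
tool_rot: [179.9, 0.0, -92.6]
force: [1.3, 1.5, 1.2]
grip_width: 0.0275
```

>>> {"method": "carry_out", "body": {"translation": [[-3.5,2.3,0],[-5.3,3.6,2],[-5.5,3.8,4],[-5.5,3.8,5],[-5.5,3.8,5]], "turn": [-0.013,-0.013,-0.013,-0.013,-0.013], "gripper": [0,0,0,0,0]}}

```text
time_s: 12.52
tool_pos: [0.462, 0.016, 0.0756]
tool_rot: [179.9, 0.0, -91.9]
force: [0.0, 0.6, -0.8]
grip_width: 0.0275
```

>>> {"method": "carry_out", "body": {"translation": [[0,0,0],[0,0,0]], "turn": [0,0], "gripper": [0,0]}}

```text
time_s: 12.78
tool_pos: [0.4634, 0.0162, 0.0771]
tool_rot: [-179.9, -0.0, -91.9]
force: [0.2, 0.6, -0.7]
grip_width: 0.0279
```

```bash
python3 go.py .472 .0204 .016 -91.9;python3 - <<'E'
from h import *
s=read_camera("scene");crop(s,250,200,400,340,5,"pics/s1c.png")
E
```

```text
cm [-0.45 -0.85  6.11] turn -0.0006 rows>= 1.0 t 12.775 abs yaw -91.9
```

View pics/s1c.png

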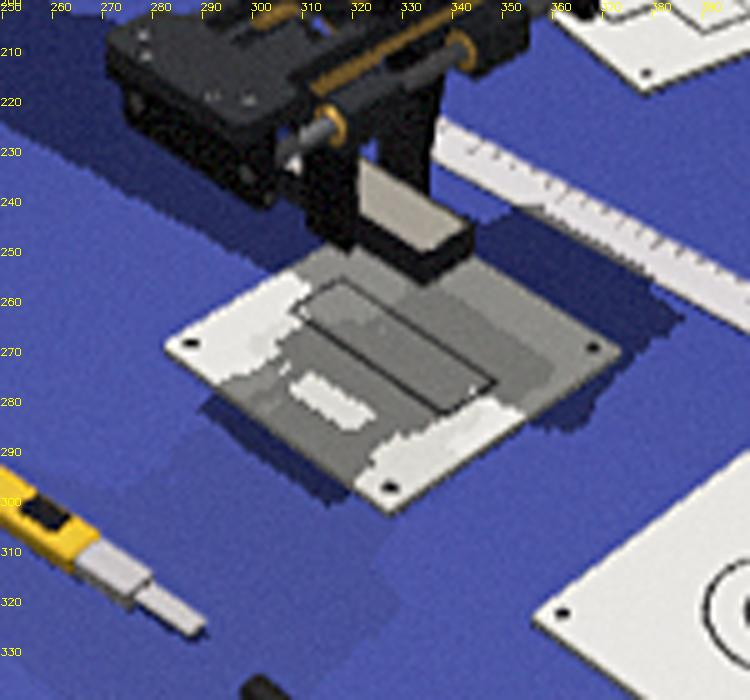

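>>> {"method": "carry_out", "body": {"translation": [[-0.2,-0.4,1.5],[-0.45,-0.85,3],[-0.45,-0.85,4.2],[-0.45,-0.85,4.8],[-0.45,-0.85,4.8]], "turn": [0,0,0,0,0], "gripper": [0,0,0,0,0]}}

```text
time_s: 13.45
tool_pos: [0.4708, 0.0207, 0.0278]
tool_rot: [179.9, 0.0, -91.9]
force: [0.2, -0.3, 0.5]
grip_width: 0.0274
```

>>> {"method": "carry_out", "body": {"translation": [[0,0,0],[0,0,0]], "turn": [0,0], "gripper": [0,0]}}

```text
time_s: 13.7
tool_pos: [0.4718, 0.0206, 0.029]
tool_rot: [-179.9, -0.0, -91.9]
force: [-1.0, -0.4, -0.3]
grip_width: 0.0278
```

```bash
python3 go.py .472 .0204 .0155 -91.9
```

```text
cm [ 0.01 -0.02  1.35] turn -0.0001 rows>= 0.2 t 13.7 abs yaw -91.9
```

>>> {"method": "carry_out", "body": {"translation": [[0,0,0.6],[0,0,1],[0,0,1.15],[0,0,1.25],[0,0,1.25]], "turn": [0,0,0,0,0], "gripper": [0,0,0,0,0]}}

```text
time_s: 14.32
tool_pos: [0.4713, 0.0206, 0.016]
tool_rot: [180.0, -0.0, -91.9]
force: [0.2, 0.0, 0.3]
grip_width: 0.0281
```

>>> {"method": "carry_out", "body": {"translation": [[0,0,0.1],[0,0,0.1]], "turn": [0,0], "gripper": [0,0]}}

```text
time_s: 14.58
tool_pos: [0.4715, 0.0206, 0.0155]
tool_rot: [-180.0, -0.0, -91.9]
force: [-1.6, -0.6, 4.2]
grip_width: 0.0275
```

>>> {"method": "carry_out", "body": {"translation": [[0,0,0],[0,0,0],[0,0,0],[0,0,0]], "turn": [0,0,0,0], "gripper": [0.34,0.38,0.45,0.5]}}

```text
time_s: 15.08
tool_pos: [0.4713, 0.0206, 0.0149]
tool_rot: [180.0, -0.0, -91.9]
force: [-0.3, -0.4, 0.3]
grip_width: 0.0409
```

>>> {"method": "carry_out", "body": {"translation": [[0,0,-0.5],[0,0,-3],[0,0,-7],[0,0,-11],[0,0,-11]], "turn": [0,0,0,0,0], "gripper": [0.5,0.6,0.7,1,1]}}

```text
time_s: 15.7
tool_pos: [0.474, 0.0208, 0.1285]
tool_rot: [-179.6, -0.0, -91.9]
force: [0.9, 0.2, -0.1]
grip_width: 0.073
```

>>> {"method": "carry_out", "body": {"translation": [[1,-4,-2],[3,-9,-4],[5,-14,-4],[6,-18,-4],[6,-18,-4]], "turn": [0,0,0,0,0], "gripper": [1,1,1,1,1]}}

```text
time_s: 16.32
tool_pos: [0.6503, -0.0467, 0.1623]
tool_rot: [179.8, 0.1, -92.0]
force: [-0.3, 0.6, -1.0]
grip_width: 0.0871
```

```bash
python3 - <<'E'
from h import *
for n in("scene","top"):
    s=read_camera(n);cv2.imwrite(f"pics/{n}4.png",s[:,:,::-1])
    if n=="scene": a=s
    else: b=s
crop(a,270,220,400,320,6,"pics/c1.png");crop(b,290,130,480,260,4,"pics/c2.png")
E
```

```text
(no output)
```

View pics/c1.png

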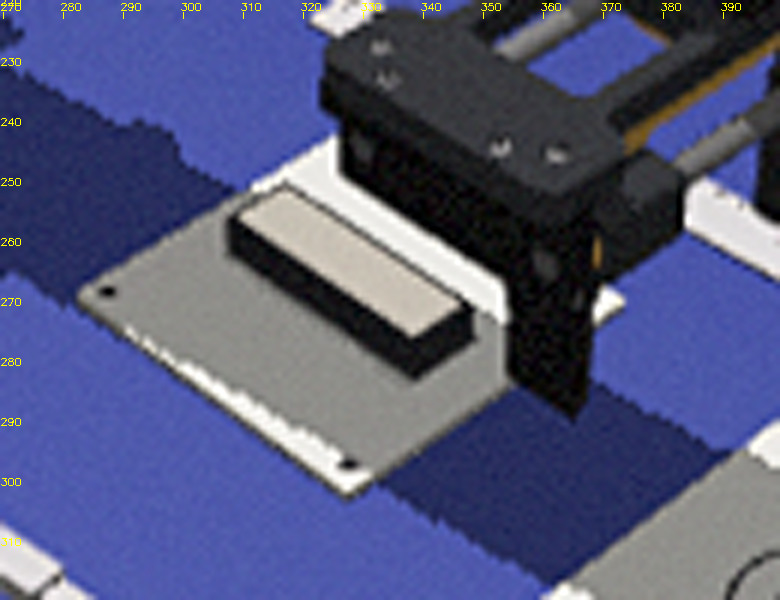

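View pics/c2.png

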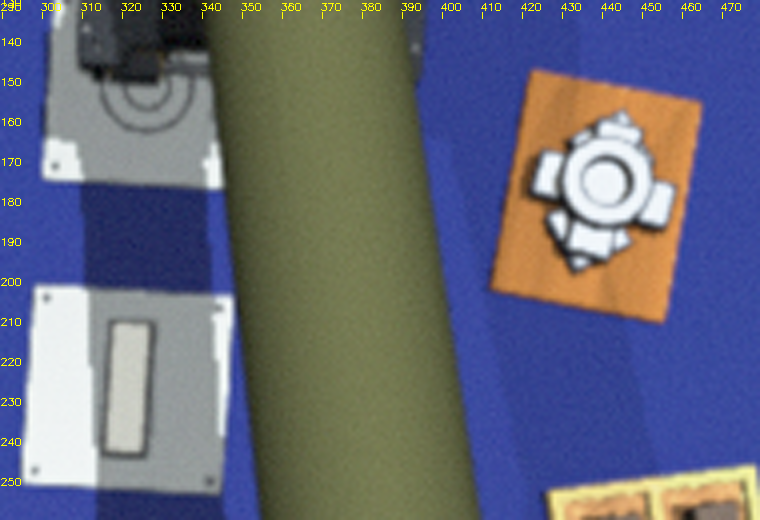

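```bash
cat > meas.py <<'E'
from h import *
def blob(n,I,seed,z,thr=150,S=6,op=1,rmax=120,white=True):
    x0=int(seed[0])-70;y0=int(seed[1])-70;x0=max(x0,0);y0=max(y0,0)
    J=I[y0:y0+140,x0:x0+140];g=cv2.resize(J,None,fx=S,fy=S,interpolation=cv2.INTER_CUBIC)
    g=g.min(2) if white else g
    m=cv2.morphologyEx((g>thr).astype(np.uint8),cv2.MORPH_OPEN,np.ones((op,op)))
    cs,hi=cv2.findContours(m,cv2.RETR_CCOMP,cv2.CHAIN_APPROX_NONE)
    best=None
    for c in cs:
        d=cv2.pointPolygonTest(c,tuple(float((seed[i]-(x0,y0)[i]+.5)*S-.5) for i in(0,1)),True)
        if d>0 and (best is None or cv2.contourArea(c)<cv2.contourArea(best)): best=c
    if best is None: return None
    px=(best[:,0]+.5)/S-.5+[x0,y0]
    return ray(n,px,z)
def desc(w):
    P=(w[:,:2]*1000).astype(np.float32)
    M=cv2.moments(P.reshape(-1,1,2));c=np.array([M['m10'],M['m01']])/M['m00']
    r=cv2.minAreaRect(P);b=cv2.boxPoints(r);e=b[1]-b[0];f=b[2]-b[1]
    L=e if np.linalg.norm(e)>np.linalg.norm(f) else f
    return "mom",c.round(1),"box",np.round(r[0],1),np.round(r[1],1),"long axis",np.degrees(np.arctan2(L[1],L[0])).round(1),'area',round(M['m00'])
E
python3 - <<'E'
from meas import *
for n in("top","scene"):
    I=cv2.imread(f"pics/{n}4.png")
    s=proj(n,[[.472,.0204,.021]])[0]
    for t in (155,165,172): 
        w=blob(n,I,s,.021,t)
        if w is not None: print(n,"bar",t,*desc(w))
I=cv2.imread("pics/scene4.png")[:,:,::-1];crop(I,210,340,300,440,6,"pics/s2c.png")
I=cv2.imread("pics/top4.png")[:,:,::-1];crop(I,410,145,475,205,9,"pics/t2c.png")
E
```

```text
top bar 155 mom [471.6  20.3] box [471.7  20.3] [22.5 82.2] long axis -1.9 area 1730
top bar 165 mom [471.6  20.3] box [471.7  20.4] [21.7 81.4] long axis -1.9 area 1643
top bar 172 mom [471.6  20.3] box [471.5  20.4] [20.9 80.8] long axis -1.9 area 1573
scene bar 155 mom [470.3  20.6] box [470.1  20.6] [21.7 82.1] long axis -2.1 area 1678
scene bar 165 mom [470.3  20.6] box [470.1  20.6] [21.2 81.7] long axis -2.1 area 1613
scene bar 172 mom [470.4  20.6] box [470.1  20.6] [20.8 81.3] long axis -2.0 area 1561
```

View pics/s2c.png

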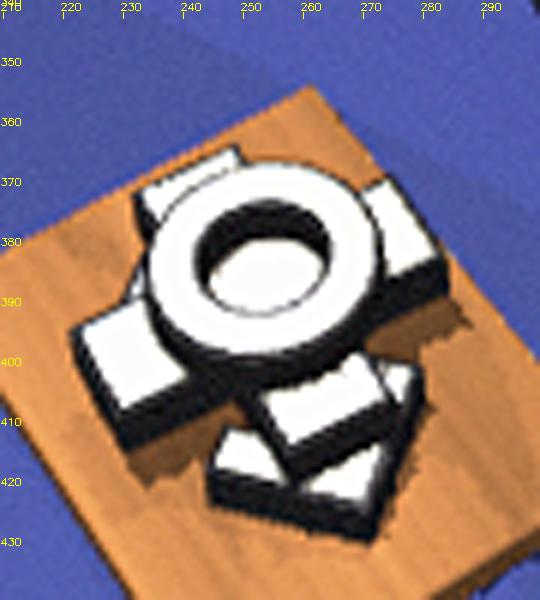

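View pics/t2c.png

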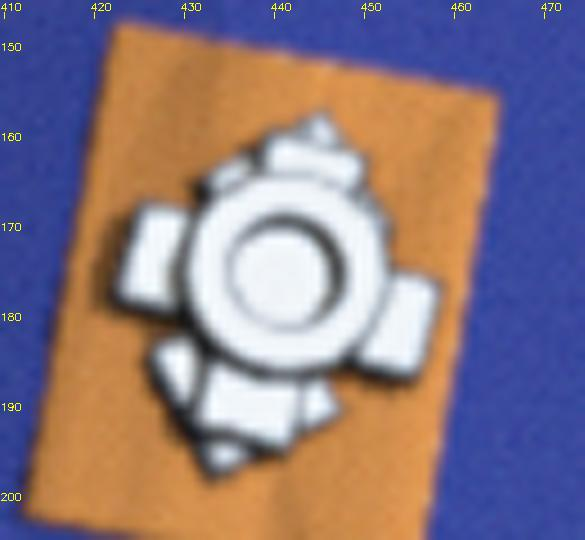

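```bash
python3 - <<'E'
from meas import *
for n in("top","scene"):
    I=cv2.imread(f"pics/{n}4.png")
    c0=ray(n,[[441.5,174.9]] if n=="top" else [[253.6,382.4]],.057)[0];print(n,(c0*1000).round(1))
    # radial edge: sample along rays in world plane, subpixel drop of brightness at outer edge
    g=I.min(2).astype(np.float32)
    c=c0.copy()
    for it in range(4):
        pts=[]
        for a in np.arange(0,360,5):
            u=np.array([np.cos(np.radians(a)),np.sin(np.radians(a)),0]);rr=np.arange(.022,.035,.00025)
            P=c+rr[:,None]*u;px=proj(n,P).astype(np.float32)
            v=cv2.remap(g,px[:,0].copy(),px[:,1].copy(),cv2.INTER_LINEAR)[:,0]
            k=np.argmin(v);  
            if v[k]<170: pts.append(c+rr[k]*u)   # darkest point = trim
        pts=np.array(pts);A=np.c_[2*pts[:,:2],np.ones(len(pts))];w=np.ones(len(pts))
        for _ in range(10):
            x=np.linalg.lstsq(A*w[:,None],(pts[:,:2]**2).sum(1)*w,rcond=None)[0]
            R=np.sqrt(x[2]+x[0]**2+x[1]**2);res=np.abs(np.hypot(*(pts[:,:2]-x[:2]).T)-R);w=1/(1+(res/.0007)**2)
        c[:2]=x[:2]
    print(n,(c*1000).round(1),R,len(pts),np.median(res))
E
python3 go.py .6 -.28 .12 -92
```

```text
top [ 606.3 -281.9   57. ]
top [ 611.5 -282.5   57. ] 0.034727018533384446 62 0.0005294578971865825
scene [ 606.5 -281.2   57. ]
scene [ 608.7 -282.1   57. ] 0.03072061861970497 71 0.0016203407856918393
cm [23.67  4.05  4.34] turn 0.0022 rows>= 3.9 t 16.425 abs yaw -92.0
```

```bash
python3 go.py .6065 -.2815 .12 -92
```

```text
cm [23.8   3.4   4.34] turn 0.0022 rows>= 3.9 t 16.425 abs yaw -92.0
```

>>> {"method": "carry_out", "body": {"translation": [[4.5,0.7,0],[10,1.7,0],[16,2.7,1],[21.5,3.5,2.5],[23.8,3.4,4.3]], "turn": [0,0,0,0,0], "gripper": [1,1,1,1,1]}}

```text
time_s: 17.05
tool_pos: [0.6048, -0.2865, 0.1219]
tool_rot: [180.0, -0.2, -92.2]
force: [-0.3, 0.3, 0.5]
grip_width: 0.0871
```

>>> {"method": "carry_out", "body": {"translation": [[0,0,0],[0,0,1],[0,0,1]], "turn": [0,0,0], "gripper": [1,1,1]}}

```text
time_s: 17.42
tool_pos: [0.6079, -0.2787, 0.1117]
tool_rot: [180.0, 0.1, -91.7]
force: [0.0, -0.7, -0.8]
grip_width: 0.087
```

```bash
python3 go.py .6065 -.2815 .0525 -92
```

```text
cm [0.29 0.14 5.92] turn 0.0059 rows>= 0.9 t 17.425 abs yaw -92.0
```

>>> {"method": "carry_out", "body": {"translation": [[0.15,0.1,1.5],[0.29,0.14,3],[0.29,0.14,4.5],[0.29,0.14,5],[0.29,0.14,5]], "turn": [0,0,0,0,0], "gripper": [1,1,1,1,1]}}

```text
time_s: 18.05
tool_pos: [0.6056, -0.2848, 0.0614]
tool_rot: [180.0, 0.0, -91.9]
force: [0.4, 0.8, 0.2]
grip_width: 0.0872
```

>>> {"method": "carry_out", "body": {"translation": [[0,0,0],[0,0,0]], "turn": [0,0], "gripper": [1,1]}}

```text
time_s: 18.3
tool_pos: [0.6063, -0.2851, 0.0627]
tool_rot: [-179.9, -0.0, -91.9]
force: [0.0, 1.0, 0.1]
grip_width: 0.0868
```

```bash
python3 go.py .6065 -.2815 .0525 -92
```

```text
cm [-0.36 -0.01  1.02] turn 0.0016 rows>= 0.2 t 18.3 abs yaw -92.0
```

>>> {"method": "carry_out", "body": {"translation": [[-0.36,0,0.5],[-0.36,0,0.9],[-0.36,0,1],[-0.36,0,1],[-0.36,0,1]], "turn": [0,0,0,0,0], "gripper": [1,1,1,1,1]}}

```text
time_s: 18.92
tool_pos: [0.6061, -0.2814, 0.0521]
tool_rot: [-180.0, -0.0, -91.9]
force: [-0.7, 0.1, -0.1]
grip_width: 0.087
```

>>> {"method": "carry_out", "body": {"translation": [[0,0,0],[0,0,0]], "turn": [0,0], "gripper": [0.85,0.8], "squeeze": 20}}

```text
time_s: 19.18
tool_pos: [0.606, -0.2814, 0.0521]
tool_rot: [-180.0, -0.0, -91.9]
force: [-0.2, -0.4, -0.8]
grip_width: 0.0749
```

>>> {"method": "carry_out", "body": {"translation": [[0,0,0],[0,0,0],[0,0,0],[0,0,0]], "turn": [0,0,0,0], "gripper": [0.72,0.68,0.6,0.5]}}

```text
time_s: 19.68
tool_pos: [0.606, -0.2814, 0.0521]
tool_rot: [180.0, -0.0, -91.9]
force: [-0.3, -0.3, -0.5]
grip_width: 0.0592
```

>>> {"method": "carry_out", "body": {"translation": [[0,0,0],[0,0,-0.2],[0,0,-1.5],[0,0,-4],[0,0,-6]], "turn": [0,0,0,0,0], "gripper": [0.3,0.3,0.3,0.3,0.3]}}

```text
time_s: 20.3
tool_pos: [0.6066, -0.2814, 0.1141]
tool_rot: [-179.9, -0.0, -91.9]
force: [0.6, 0.0, -0.4]
grip_width: 0.0598
```

>>> {"method": "carry_out", "body": {"translation": [[0,0,0],[0,0,0]], "turn": [0,0], "gripper": [0.3,0.3]}}

```text
time_s: 20.55
tool_pos: [0.6056, -0.2813, 0.1116]
tool_rot: [180.0, 0.0, -91.9]
force: [-0.0, 0.5, -1.0]
grip_width: 0.0595
```

```bash
python3 go.py .6736 .013 .07 -92; python3 - <<'E'
from h import *
s=read_camera("scene");cv2.imwrite("pics/scene5.png",s[:,:,::-1]);crop(s,190,290,340,440,4,"pics/s1c.png")
E
```

```text
cm [-29.64  -5.82   4.16] turn 0.0017 rows>= 4.9 t 20.55 abs yaw -92.0
```

View pics/s1c.png

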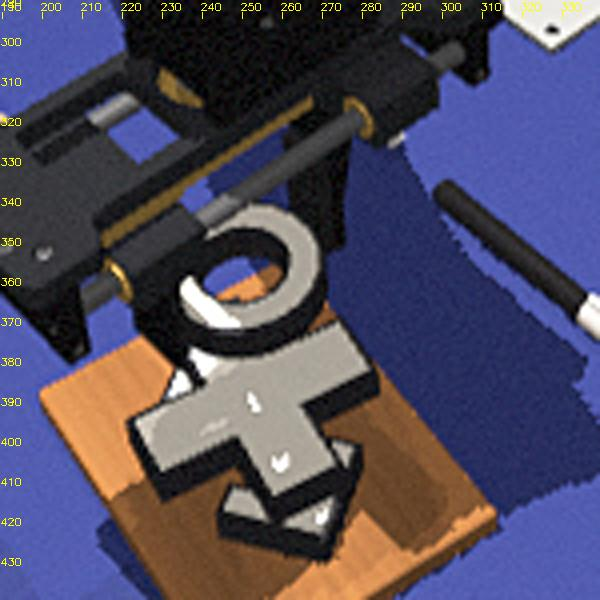

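>>> {"method": "carry_out", "body": {"translation": [[-3,-0.6,0],[-8,-1.6,0],[-13.5,-2.7,0],[-19,-3.8,0],[-24,-4.8,0]], "turn": [0,0,0,0,0], "gripper": [0.3,0.3,0.3,0.3,0.3]}}

```text
time_s: 21.22
tool_pos: [0.6615, -0.0408, 0.1108]
tool_rot: [179.9, 0.0, -91.9]
force: [-0.2, 0.7, -0.1]
grip_width: 0.0592
```

>>> {"method": "carry_out", "body": {"translation": [[-3.5,-0.6,0],[-5.5,-1,1.5],[-5.6,-1,3.5],[-5.6,-1,4.5],[-5.6,-1,4.5]], "turn": [0,0,0,0,0], "gripper": [0.3,0.3,0.3,0.3,0.3]}}

```text
time_s: 21.85
tool_pos: [0.6725, 0.0097, 0.0649]
tool_rot: [179.8, -0.1, -92.1]
force: [-0.7, 0.2, 0.6]
grip_width: 0.0592
```

>>> {"method": "carry_out", "body": {"translation": [[0,0,0],[0,0,0],[0,0,0],[0,0,0]], "turn": [0,0,0,0], "gripper": [0.3,0.3,0.3,0.3]}}

```text
time_s: 22.35
tool_pos: [0.6739, 0.0126, 0.0674]
tool_rot: [-180.0, -0.0, -91.9]
force: [0.1, -0.7, 0.2]
grip_width: 0.0595
```

```bash
python3 go.py .674 .013 .03 -92
```

```text
cm [-0.04 -0.    3.74] turn 0.0018 rows>= 0.6 t 22.35 abs yaw -92.0
```

>>> {"method": "carry_out", "body": {"translation": [[0,0,1.5],[0,0,3],[0,0,4.2],[0,0,4.7],[0,0,4.9]], "turn": [0,0,0,0,0], "gripper": [0.3,0.3,0.3,0.3,0.3]}}

```text
time_s: 22.98
tool_pos: [0.6736, 0.0126, 0.0175]
tool_rot: [180.0, 0.0, -91.9]
force: [-0.8, -0.7, -0.3]
grip_width: 0.0591
```

>>> {"method": "carry_out", "body": {"translation": [[0,0,0],[0,0,0],[0,0,0]], "turn": [0,0,0], "gripper": [0.3,0.3,0.3]}}

```text
time_s: 23.35
tool_pos: [0.6741, 0.0125, 0.0185]
tool_rot: [-180.0, -0.0, -91.9]
force: [-0.8, -0.3, -0.8]
grip_width: 0.0593
```

```bash
python3 go.py .674 .013 .0161 -92
```

```text
cm [-0.05  0.01  0.24] turn 0.0017 rows>= 0.0 t 23.35 abs yaw -92.0
```

>>> {"method": "carry_out", "body": {"translation": [[-0.05,0,0.1],[-0.05,0,0.2],[-0.05,0,0.25],[-0.05,0,0.25]], "turn": [0,0,0,0], "gripper": [0.3,0.3,0.3,0.3]}}

```text
time_s: 23.85
tool_pos: [0.6738, 0.0132, 0.016]
tool_rot: [180.0, -0.0, -91.9]
force: [-2.3, -1.1, 5.2]
grip_width: 0.0592
```

>>> {"method": "carry_out", "body": {"translation": [[0,0,0.1],[0,0,0.1]], "turn": [0,0], "gripper": [0.3,0.3]}}

```text
time_s: 24.1
tool_pos: [0.6739, 0.0132, 0.016]
tool_rot: [-180.0, -0.0, -91.9]
force: [-3.7, -0.8, 9.4]
grip_width: 0.0593
```

>>> {"method": "carry_out", "body": {"translation": [[0,0,-0.1],[0,0,-0.1],[0,0,-0.1],[0,0,-0.1],[0,0,-0.1]], "turn": [0,0,0,0,0], "gripper": [0.69,0.73,0.8,0.9,0.9]}}

```text
time_s: 24.72
tool_pos: [0.6737, 0.0131, 0.0152]
tool_rot: [180.0, -0.0, -91.9]
force: [0.3, -0.0, 0.0]
grip_width: 0.0769
```

>>> {"method": "carry_out", "body": {"translation": [[0,0,-0.5],[0,0,-3],[0,0,-7],[0,0,-11],[0,0,-14]], "turn": [0,0,0,0,0], "gripper": [0.9,1,1,1,1]}}

```text
time_s: 25.35
tool_pos: [0.6745, 0.0133, 0.1582]
tool_rot: [-179.9, 0.0, -91.9]
force: [-0.2, 0.7, -0.5]
grip_width: 0.0873
```

>>> {"method": "carry_out", "body": {"translation": [[-4,0,0],[-10,0,0],[-14,0,0],[-16,0,0],[-16,0,0]], "turn": [0,0,0,0,0], "gripper": [1,1,1,1,1]}}

```text
time_s: 25.98
tool_pos: [0.6788, 0.1742, 0.1556]
tool_rot: [180.0, 0.0, -91.8]
force: [0.1, 0.1, 0.1]
grip_width: 0.0866
```

```bash
python3 - <<'E'
from h import *
a=read_camera("scene");cv2.imwrite("pics/scene6.png",a[:,:,::-1])
b=read_camera("top");cv2.imwrite("pics/top6.png",b[:,:,::-1])
crop(a,210,340,300,440,6,"pics/s2c.png");crop(b,410,145,475,205,9,"pics/t2c.png")
crop(a,350,280,470,370,6,"pics/s3c.png");crop(b,290,115,360,190,8,"pics/t3c.png")
E
```

```text
(no output)
```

View pics/s2c.png

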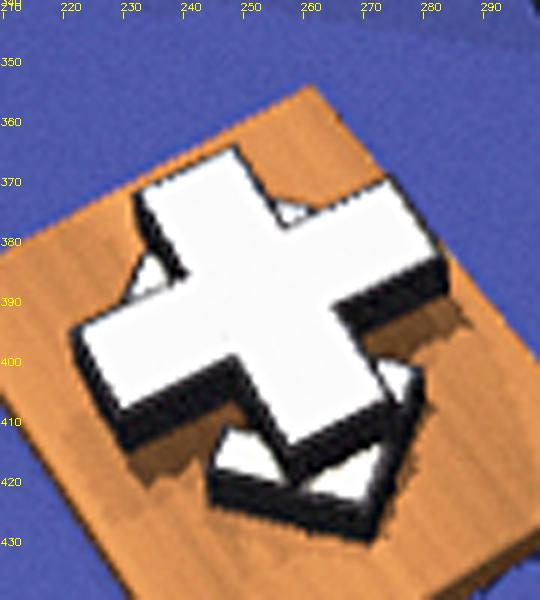

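View pics/t2c.png

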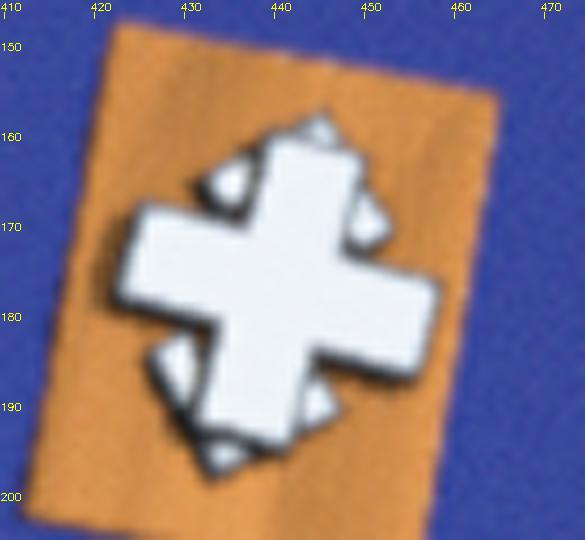

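View pics/s3c.png

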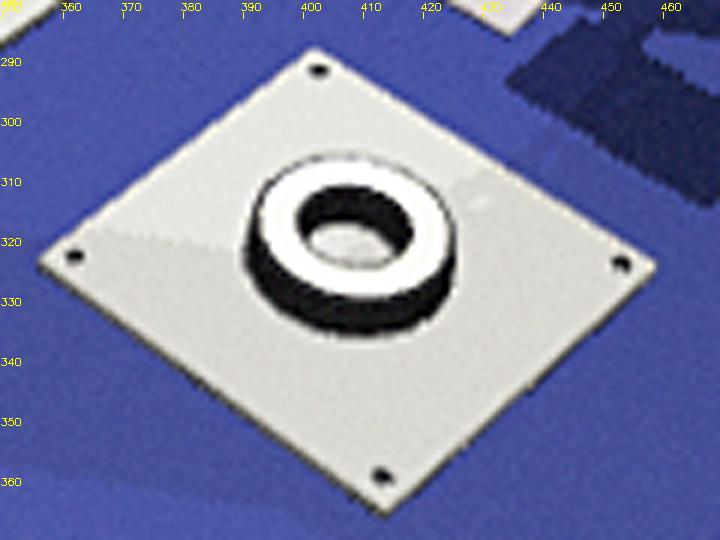

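View pics/t3c.png

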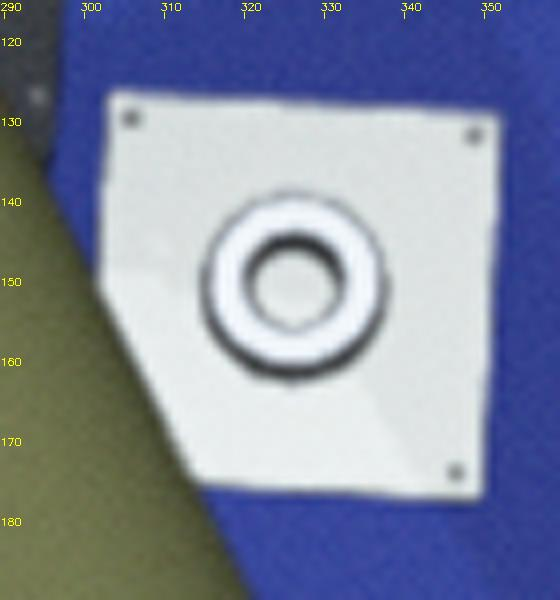

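```bash
python3 - <<'E'
from meas import *
print("ring top",ray("top",[[326.25,149.6]],.021)*1000,"scene",ray("scene",[[408.9,317.25]],.021)*1000)
for n in("top","scene"):
    I=cv2.imread(f"pics/{n}6.png")
    s=proj(n,[[.604,-.282,.042]])[0]
    for t in (150,180,200,215):
        w=blob(n,I,s,.042,t,op=9)
        if w is not None:
            print(n,t,*desc(w))
# manual 12 end corners
def pts(c,x0,y0,S): return (np.array(c)+.5)/S-.5+[x0,y0]
sc=pts([(135,192),(236,148),(390,178),(440,252),(388,398),(290,446),(126,408),(78,335)],210,340,6)
tp=pts([(277,135),(362,157),(440,285),(417,374),(282,444),(198,418),(122,294),(143,205)],410,145,9)
for n,p in(("scene",sc),("top",tp)):
    w=ray(n,p,.042)*1000;m=[(w[i]+w[i+1])/2 for i in(0,2,4,6)]
    print(n,"c",((m[0]+m[2])/2).round(1),((m[1]+m[3])/2).round(1),[ (np.degrees(np.arctan2(*(a-b)[[1,0]])).round(1),np.linalg.norm(a-b).round(1)) for a,b in((m[0],m[2]),(m[1],m[3]))])
E
```

```text
ring top [[674.82111305  12.98941005  21.        ]] scene [[674.1915146   13.69215963  21.        ]]
top 150 mom [ 606.  -284.1] box [ 605.2 -283. ] [77.2 77.8] long axis -59.6 area 4169
top 180 mom [ 605.6 -283.6] box [ 605.1 -282.9] [74.7 75.4] long axis -59.6 area 3767
top 200 mom [ 605.3 -282.8] box [ 605.  -282.9] [73.4 73.8] long axis -59.7 area 3368
top 215 mom [ 605.3 -282.7] box [ 605.  -282.8] [72.  72.2] long axis -59.5 area 3166
scene 150 mom [ 603.5 -282.2] box [ 603.8 -282.1] [77.2 77.8] long axis -59.0 area 3837
scene 180 mom [ 604.  -282.2] box [ 604.  -282.2] [76.2 77.2] long axis -58.6 area 3648
scene 200 mom [ 604.  -282.2] box [ 603.8 -282.1] [75.9 76.2] long axis -58.7 area 3579
scene 215 mom [ 604.  -282.2] box [ 603.9 -282.3] [75.4 75.4] long axis 31.2 area 3520
scene c [ 604.1 -282.1   42. ] [ 604.5 -281.7   42. ] [(np.float64(165.7), np.float64(87.1)), (np.float64(76.4), np.float64(86.4))]
top c [ 605.4 -282.7   42. ] [ 605.  -282.8   42. ] [(np.float64(-15.1), np.float64(86.4)), (np.float64(-104.1), np.float64(87.1))]
```

```bash
python3 go.py .6124 -.2514 .10 -14.2
```

```text
cm [42.37  5.22  5.53] turn -1.3587 rows>= 7.3 t 26.075 abs yaw -14.2
```

>>> {"method": "carry_out", "body": {"translation": [[4,0.5,0],[10,1.2,0],[16,2,0],[22,2.7,0],[28,3.4,0]], "turn": [-0.14,-0.31,-0.49,-0.67,-0.85], "gripper": [1,1,1,1,1]}}

```text
time_s: 26.7
tool_pos: [0.6346, -0.1113, 0.1557]
tool_rot: [179.9, -0.1, -43.1]
force: [1.1, 0.5, 0.5]
grip_width: 0.087
```

```bash
python3 go.py .6124 -.2514 .10 -14.2
```

```text
cm [ 7.95 11.74  5.57] turn -0.5047 rows>= 2.7 t 26.7 abs yaw -14.2
```

>>> {"method": "carry_out", "body": {"translation": [[3.5,5,0],[6,9,1],[7.9,11.7,2.5],[7.9,11.7,3.5],[7.9,11.7,3.5]], "turn": [-0.17,-0.34,-0.5,-0.505,-0.505], "gripper": [1,0.9,0.8,0.75,0.75]}}

```text
time_s: 27.32
tool_pos: [0.6121, -0.2457, 0.1196]
tool_rot: [-180.0, 0.1, -14.5]
force: [0.7, 0.3, -0.2]
grip_width: 0.0662
```

>>> {"method": "carry_out", "body": {"translation": [[0,0,0],[0,0,0],[0,0,0]], "turn": [0,0,0], "gripper": [0.75,0.75,0.75]}}

```text
time_s: 27.7
tool_pos: [0.6138, -0.2443, 0.1211]
tool_rot: [180.0, -0.0, -14.2]
force: [-0.3, -0.9, -0.4]
grip_width: 0.0656
```

```bash
python3 go.py .6124 -.2514 .0375 -14.2
```

```text
cm [0.03 0.72 8.36] turn -0.0 rows>= 1.3 t 27.7 abs yaw -14.2
```

>>> {"method": "carry_out", "body": {"translation": [[0,0.3,2],[0,0.72,4.5],[0,0.72,6.3],[0,0.72,7.2],[0,0.72,7.4]], "turn": [0,0,0,0,0], "gripper": [0.75,0.75,0.75,0.75,0.75]}}

```text
time_s: 28.32
tool_pos: [0.6114, -0.2516, 0.0458]
tool_rot: [-180.0, 0.1, -14.2]
force: [-0.2, -0.1, 1.4]
grip_width: 0.0652
```

>>> {"method": "carry_out", "body": {"translation": [[0,0,0],[0,0,0],[0,0,0]], "turn": [0,0,0], "gripper": [0.65,0.6,0.6], "squeeze": 35}}

```text
time_s: 28.7
tool_pos: [0.6119, -0.2522, 0.0472]
tool_rot: [180.0, -0.1, -14.3]
force: [-0.3, 0.5, -0.2]
grip_width: 0.0528
```

```bash
python3 go.py .6124 -.2514 .0375 -14.2;python3 - <<'E'
from h import *
s=read_camera("scene");crop(s,190,300,340,440,4,"pics/s1c.png")
E
```

```text
cm [ 0.03 -0.09  0.97] turn -0.0012 rows>= 0.2 t 28.7 abs yaw -14.2
```

View pics/s1c.png

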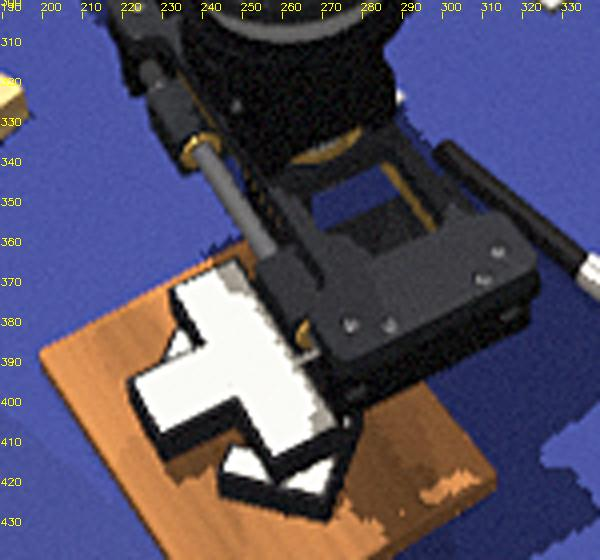

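>>> {"method": "carry_out", "body": {"translation": [[0,-0.05,0.4],[0,-0.05,0.8],[0,-0.05,0.95],[0,-0.05,0.95],[0,-0.05,0.95]], "turn": [0,0,0,0,0], "gripper": [0.6,0.55,0.5,0.46,0.42]}}

```text
time_s: 29.38
tool_pos: [0.6118, -0.2516, 0.0371]
tool_rot: [180.0, -0.0, -14.3]
force: [0.7, -0.5, 0.6]
grip_width: 0.0382
```

>>> {"method": "carry_out", "body": {"translation": [[0,0,0],[0,0,0],[0,0,0],[0,0,0]], "turn": [0,0,0,0], "gripper": [0.37,0.33,0.2,0]}}

```text
time_s: 29.88
tool_pos: [0.6119, -0.2516, 0.0372]
tool_rot: [180.0, -0.0, -14.3]
force: [1.0, -0.4, -0.6]
grip_width: 0.0294
```

>>> {"method": "carry_out", "body": {"translation": [[0,0,0],[0,0,-0.3],[0,0,-1.5],[0,0,-4],[0,0,-6]], "turn": [0,0,0,0,0], "gripper": [0,0,0,0,0]}}

```text
time_s: 30.5
tool_pos: [0.6121, -0.2516, 0.0988]
tool_rot: [180.0, -0.1, -14.3]
force: [0.0, 0.7, -0.5]
grip_width: 0.0296
```

>>> {"method": "carry_out", "body": {"translation": [[0,0,0],[0,0,0],[0,0,0]], "turn": [0,0,0], "gripper": [0,0,0]}}

```text
time_s: 30.88
tool_pos: [0.6109, -0.2515, 0.0959]
tool_rot: [-180.0, 0.1, -14.3]
force: [-0.1, 0.2, -0.7]
grip_width: 0.0295
```

```bash
python3 go.py .6124 -.2514 .0375 -14.2;python3 - <<'E'
from h import *
s=read_camera("scene");cv2.imwrite("pics/scene7.png",s[:,:,::-1]);crop(s,190,300,340,440,4,"pics/s1c.png")
E
```

```text
cm [ 0.14 -0.04  5.84] turn -0.0011 rows>= 0.9 t 30.875 abs yaw -14.2
```

View pics/s1c.png

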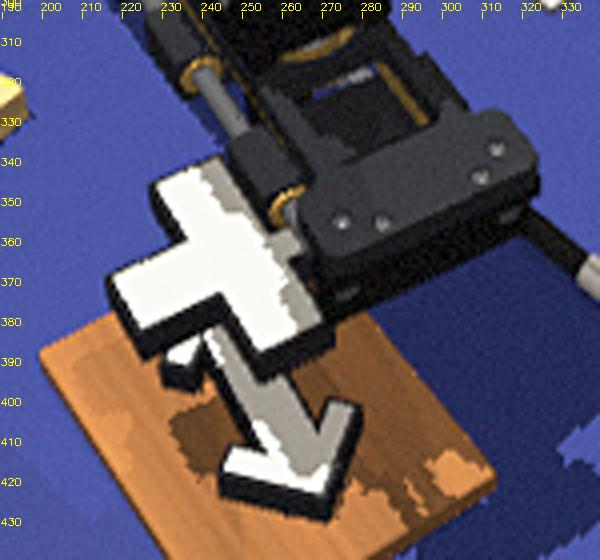

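```bash
python3 go.py .3926 .3372 .06 -13.95
```

```text
cm [-35.67 -51.66   3.59] turn -0.0055 rows>= 10.1 t 30.925 abs yaw -14.0
```

>>> {"method": "carry_out", "body": {"translation": [[-1.5,-2.2,-1],[-4.5,-6.6,-1.5],[-8,-11.6,-1.5],[-11.3,-16.4,-1.5],[-14.5,-21,-1.5]], "turn": [0,0,0,0,0], "gripper": [0,0,0,0,0]}}

```text
time_s: 31.55
tool_pos: [0.5218, -0.0104, 0.1117]
tool_rot: [180.0, 0.0, -14.2]
force: [0.8, 0.2, 0.1]
grip_width: 0.0299
```

>>> {"method": "carry_out", "body": {"translation": [[-3.3,-4.8,0],[-6.6,-9.6,0],[-9.9,-14.4,0],[-13,-19,0],[-16,-23.2,0]], "turn": [0,0,0,0,0], "gripper": [0,0,0,0,0]}}

```text
time_s: 32.17
tool_pos: [0.424, 0.2536, 0.1119]
tool_rot: [180.0, -0.0, -14.2]
force: [0.1, -0.5, -0.6]
grip_width: 0.0299
```

>>> {"method": "carry_out", "body": {"translation": [[-2.5,-3.5,0],[-4.5,-6.5,0],[-5.1,-7.4,1],[-5.1,-7.4,2],[-5.1,-7.4,2]], "turn": [0,0,-0.005,-0.005,-0.005], "gripper": [0,0,0,0,0]}}

```text
time_s: 32.8
tool_pos: [0.3939, 0.3338, 0.0904]
tool_rot: [179.8, 0.1, -14.1]
force: [-0.0, 0.3, -1.0]
grip_width: 0.03
```

>>> {"method": "carry_out", "body": {"translation": [[0,0,0],[0,0,0],[0,0,0],[0,0,0]], "turn": [0,0,0,0], "gripper": [0,0,0,0]}}

```text
time_s: 33.3
tool_pos: [0.394, 0.3361, 0.0922]
tool_rot: [-180.0, -0.0, -14.0]
force: [-0.4, -0.6, 0.3]
grip_width: 0.0295
```

```bash
python3 go.py .3926 .3372 .03 -13.95
```

```text
cm [-0.16 -0.07  6.22] turn -0.0008 rows>= 1.0 t 33.3 abs yaw -13.9
```

>>> {"method": "carry_out", "body": {"translation": [[-0.1,0,1.5],[-0.16,-0.07,3.5],[-0.16,-0.07,5.5],[-0.16,-0.07,6.5],[-0.16,-0.07,6.8]], "turn": [0,0,0,0,0], "gripper": [0,0,0,0,0]}}

```text
time_s: 33.92
tool_pos: [0.3918, 0.3371, 0.0229]
tool_rot: [179.9, 0.1, -14.0]
force: [0.3, -0.7, -0.2]
grip_width: 0.0297
```

>>> {"method": "carry_out", "body": {"translation": [[0,0,0],[0,0,0],[0,0,0],[0,0,0]], "turn": [0,0,0,0], "gripper": [0,0,0,0]}}

```text
time_s: 34.42
tool_pos: [0.3927, 0.3373, 0.0243]
tool_rot: [-180.0, -0.0, -14.0]
force: [0.1, -0.2, -1.4]
grip_width: 0.0294
```

```bash
python3 go.py .3926 .3372 .0163 -13.95;python3 - <<'E'
from h import *
s=read_camera("scene");cv2.imwrite("pics/scene8.png",s[:,:,::-1]);crop(s,330,140,450,240,6,"pics/s1c.png")
E
```

```text
cm [-0.01  0.01  0.8 ] turn -0.0007 rows>= 0.1 t 34.425 abs yaw -14.0
```

View pics/s1c.png

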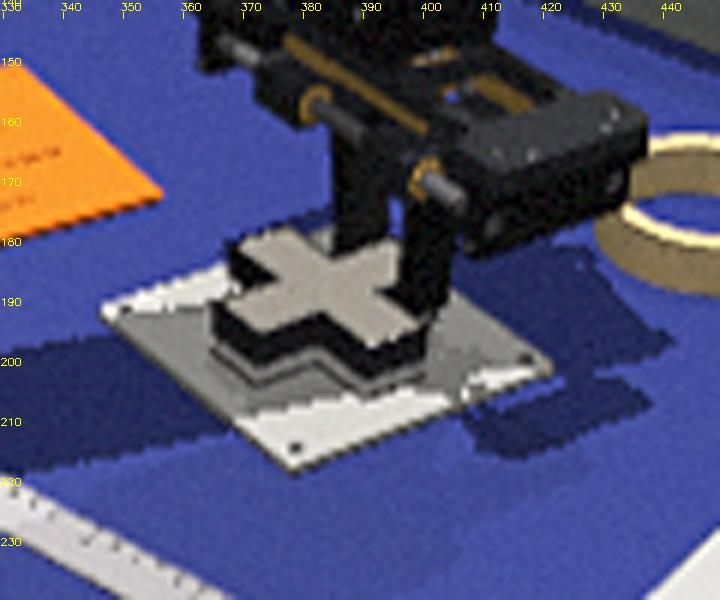

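>>> {"method": "carry_out", "body": {"translation": [[0,0,0.4],[0,0,0.65],[0,0,0.75],[0,0,0.8],[0,0,0.8]], "turn": [0,0,0,0,0], "gripper": [0,0,0,0,0]}}

```text
time_s: 35.1
tool_pos: [0.3922, 0.3372, 0.0161]
tool_rot: [180.0, 0.0, -14.0]
force: [-0.6, -1.4, 2.4]
grip_width: 0.0297
```

>>> {"method": "carry_out", "body": {"translation": [[0,0,0.05],[0,0,0.05]], "turn": [0,0], "gripper": [0,0]}}

```text
time_s: 35.35
tool_pos: [0.3922, 0.3372, 0.0161]
tool_rot: [179.9, -0.0, -14.0]
force: [-3.0, -3.2, 7.3]
grip_width: 0.0298
```

>>> {"method": "carry_out", "body": {"translation": [[0,0,-0.05],[0,0,-0.05],[0,0,-0.05],[0,0,-0.05],[0,0,-0.05]], "turn": [0,0,0,0,0], "gripper": [0.36,0.4,0.48,0.55,0.55]}}

```text
time_s: 35.98
tool_pos: [0.3924, 0.3373, 0.0159]
tool_rot: [180.0, 0.0, -14.0]
force: [-0.7, -0.3, 0.9]
grip_width: 0.0469
```

>>> {"method": "carry_out", "body": {"translation": [[0,0,-0.5],[0,0,-3],[0,0,-7],[0,0,-11],[0,0,-13]], "turn": [0,0,0,0,0], "gripper": [0.6,0.7,1,1,1]}}

```text
time_s: 36.6
tool_pos: [0.3931, 0.3381, 0.1482]
tool_rot: [-179.9, -0.1, -14.0]
force: [0.6, 0.4, -0.5]
grip_width: 0.0816
```

>>> {"method": "carry_out", "body": {"translation": [[4,4,0],[9,9,0],[14,14,0],[16,18,0],[16,18,0]], "turn": [0,0,0,0,0], "gripper": [1,1,1,1,1]}}

```text
time_s: 37.22
tool_pos: [0.5056, 0.1173, 0.145]
tool_rot: [179.9, 0.0, -14.6]
force: [0.9, 0.5, -0.1]
grip_width: 0.0867
```

```bash
python3 - <<'E'
from h import *
a=read_camera("scene");cv2.imwrite("pics/scene9.png",a[:,:,::-1])
b=read_camera("top");cv2.imwrite("pics/top9.png",b[:,:,::-1])
crop(a,195,330,315,450,5,"pics/s2c.png");crop(b,410,145,475,215,8,"pics/t2c.png")
crop(a,335,160,435,230,7,"pics/s3c.png");crop(b,170,220,250,295,7,"pics/t3c.png")
E
```

```text
(no output)
```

View pics/s2c.png

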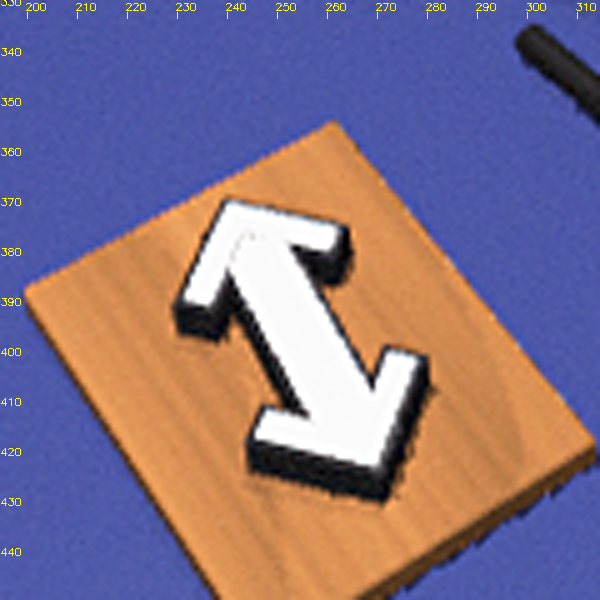

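View pics/t2c.png

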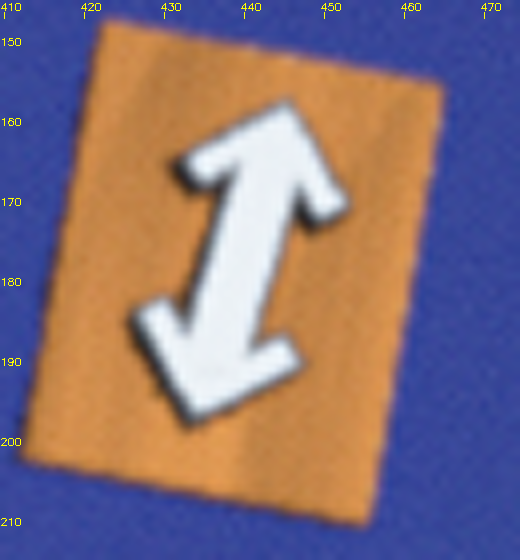

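View pics/s3c.png

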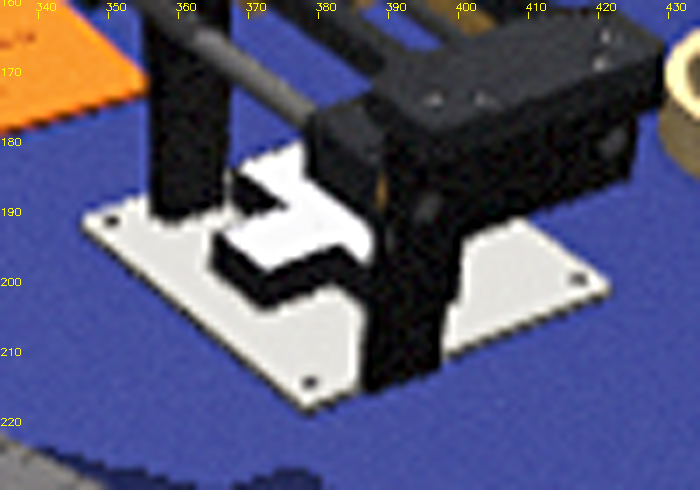

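View pics/t3c.png

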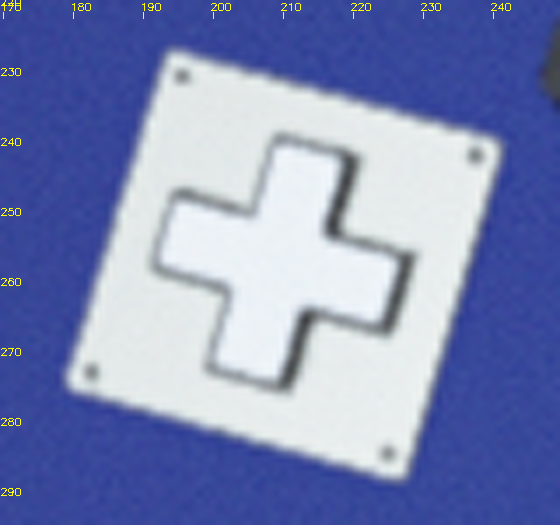

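```bash
cat >> meas.py <<'E'
def pca(w):
    P=(w[:,:2]*1000).astype(np.float32).reshape(-1,1,2);M=cv2.moments(P)
    return np.round([M['m10']/M['m00'],M['m01']/M['m00']],1),round(np.degrees(.5*np.arctan2(2*M['mu11'],M['mu20']-M['mu02'])),1),round(M['m00'])
E
python3 - <<'E'
from meas import *
for n in("top","scene"):
    I=cv2.imread(f"pics/{n}9.png")
    s=proj(n,[[.600,-.280,.027]])[0]
    for t in (140,170,200):
        w=blob(n,I,s,.027,t)
        if w is not None: print(n,t,pca(w),*desc(w))
I=cv2.imread("pics/top9.png");s=proj("top",[[.385,.3065,.021]])[0]
for t in(205,220,230):
    w=blob("top",I,s,.021,t)
    if w is not None: print("cross",t,*desc(w))
E
python3 go.py .6 -.28 .1 70
```

```text
top 140 (array([ 607.8, -283.7]), np.float64(-15.8), 2942) mom [ 607.8 -283.7] box [ 608.3 -283.8] [ 53.7 106.9] long axis -15.8 area 2942
top 170 (array([ 607.6, -283.6]), np.float64(-16.0), 2600) mom [ 607.6 -283.6] box [ 607.8 -284.1] [ 51.  104.1] long axis -16.7 area 2600
top 200 (array([ 607.2, -283.5]), np.float64(-16.1), 2219) mom [ 607.2 -283.5] box [ 607.6 -283.8] [ 48.4 101.3] long axis -16.2 area 2219
scene 140 (array([ 605.9, -282.6]), np.float64(-16.1), 2689) mom [ 605.9 -282.6] box [ 606.  -282.5] [ 52.1 107.5] long axis -16.5 area 2689
scene 170 (array([ 606. , -282.7]), np.float64(-16.1), 2585) mom [ 606.  -282.7] box [ 606.2 -282.5] [ 51.6 106.5] long axis -16.6 area 2585
scene 200 (array([ 606.1, -282.8]), np.float64(-16.0), 2478) mom [ 606.1 -282.8] box [ 606.2 -282.6] [ 51.1 105.4] long axis -16.6 area 2478
cross 205 mom [385.3 306.1] box [385.4 306.1] [72.6 72.2] long axis 31.7 area 3252
cross 220 mom [385.3 306. ] box [385.4 306.1] [71.5 70.8] long axis 31.8 area 3030
cross 230 mom [385.4 305.9] box [385.5 306.2] [70.3 69.6] long axis 31.9 area 2797
cm [19.15 36.8   4.55] turn -1.4675 rows>= 7.9 t 37.325 abs yaw 70.0
```

```bash
python3 - <<'E'
from meas import *
I=cv2.imread("pics/scene0.png");h=cv2.cvtColor(I,cv2.COLOR_BGR2HSV)
m=((h[:,:,1]<50)&(h[:,:,2]>190)).astype(np.uint8);m[:,:430]=0;m[:,522:]=0;m[:210]=0;m[270:]=0
for r in quad("scene",m,.006,amin=800): show(r)
E
python3 go.py .6067 -.2832 .08 73.9
```

```text
px [476.5 240.7] c [634.8 308.9   6. ] len [126.8 128.2 127.3 126.8] ang%90 [5.  4.2 4.3 4. ] ang [  95.    4.  -86. -176.]
cm [19.88 36.95  6.55] turn -1.5356 rows>= 8.2 t 37.325 abs yaw 73.9
```

>>> {"method": "carry_out", "body": {"translation": [[2,3.7,0],[4.5,8.5,0],[7.2,13.4,0],[9.9,18.4,0],[12.5,23.3,0]], "turn": [-0.17,-0.35,-0.53,-0.71,-0.89], "gripper": [1,1,1,1,1]}}

```text
time_s: 37.95
tool_pos: [0.5699, -0.1314, 0.1462]
tool_rot: [-180.0, -0.0, 37.6]
force: [1.0, 1.0, -0.2]
grip_width: 0.087
```

>>> {"method": "carry_out", "body": {"translation": [[0,0,0]], "turn": [0], "gripper": [1]}}

```text
time_s: 38.08
tool_pos: [0.5696, -0.1362, 0.1452]
tool_rot: [-180.0, 0.0, 36.7]
force: [-0.1, 1.7, -0.2]
grip_width: 0.0875
```

```bash
python3 go.py .6067 -.2832 .08 73.9
```

```text
cm [-5.82 14.    6.52] turn -0.6485 rows>= 3.5 t 38.075 abs yaw 73.9
```

>>> {"method": "carry_out", "body": {"translation": [[-1.6,3.9,0],[-3.2,7.7,1],[-4.8,11.5,2.5],[-5.8,14,4],[-5.8,14,5]], "turn": [-0.17,-0.34,-0.51,-0.645,-0.6485], "gripper": [0.9,0.8,0.7,0.7,0.7]}}

```text
time_s: 38.7
tool_pos: [0.6076, -0.2786, 0.0948]
tool_rot: [-179.9, -0.1, 74.1]
force: [0.4, 0.1, -0.1]
grip_width: 0.0619
```

>>> {"method": "carry_out", "body": {"translation": [[0,0,0],[0,0,0],[0,0,0],[0,0,0]], "turn": [0,0,0,0], "gripper": [0.7,0.7,0.7,0.7]}}

```text
time_s: 39.2
tool_pos: [0.6075, -0.2787, 0.0968]
tool_rot: [179.9, 0.0, 74.2]
force: [0.4, -0.6, 0.2]
grip_width: 0.0612
```

```bash
python3 go.py .6067 -.2832 .035 73.9
```

```text
cm [-0.45  0.05  6.18] turn 0.0051 rows>= 1.0 t 39.2 abs yaw 73.9
```

>>> {"method": "carry_out", "body": {"translation": [[-0.2,0,2],[-0.45,0.05,4],[-0.45,0.05,5.5],[-0.45,0.05,6.1],[-0.45,0.05,6.1]], "turn": [0.005,0.005,0.005,0.005,0.005], "gripper": [0.7,0.7,0.7,0.7,0.7]}}

```text
time_s: 39.83
tool_pos: [0.6063, -0.2832, 0.0344]
tool_rot: [-180.0, -0.0, 73.9]
force: [0.5, 0.7, -0.1]
grip_width: 0.0612
```

>>> {"method": "carry_out", "body": {"translation": [[0,0,0],[0,0,0],[0,0,0],[0,0,0]], "turn": [0,0,0,0], "gripper": [0.6,0.6,0.6,0.6], "squeeze": 25}}

```text
time_s: 40.33
tool_pos: [0.6065, -0.2836, 0.0353]
tool_rot: [180.0, 0.0, 73.9]
force: [1.5, 0.2, -0.5]
grip_width: 0.0525
```

```bash
python3 go.py .6067 -.2832 .0222 73.9;python3 - <<'E'
from h import *
s=read_camera("scene");crop(s,190,300,340,440,4,"pics/s1c.png")
E
```

```text
cm [0.04 0.01 1.31] turn -0.0003 rows>= 0.2 t 40.325 abs yaw 73.9
```

View pics/s1c.png

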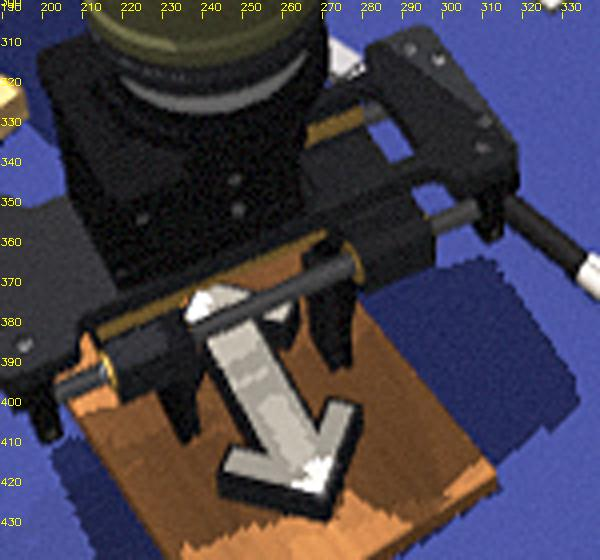

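>>> {"method": "carry_out", "body": {"translation": [[0,0,0.5],[0,0,1],[0,0,1.25],[0,0,1.3],[0,0,1.3]], "turn": [0,0,0,0,0], "gripper": [0.6,0.55,0.5,0.45,0.4]}}

```text
time_s: 41.0
tool_pos: [0.6065, -0.2835, 0.022]
tool_rot: [180.0, 0.0, 73.9]
force: [-0.8, 0.1, 0.7]
grip_width: 0.0371
```

>>> {"method": "carry_out", "body": {"translation": [[0,0,0],[0,0,0],[0,0,0],[0,0,0],[0,0,0]], "turn": [0,0,0,0,0], "gripper": [0.35,0.3,0.26,0.1,0]}}

```text
time_s: 41.62
tool_pos: [0.6065, -0.2833, 0.0221]
tool_rot: [180.0, -0.0, 73.9]
force: [-0.4, -0.3, 1.3]
grip_width: 0.0239
```

>>> {"method": "carry_out", "body": {"translation": [[0,0,-0.3],[0,0,-1.5],[0,0,-4],[0,0,-7],[0,0,-9]], "turn": [0,0,0,0,0], "gripper": [0,0,0,0,0]}}

```text
time_s: 42.25
tool_pos: [0.6076, -0.2836, 0.1155]
tool_rot: [179.8, 0.0, 73.9]
force: [1.1, 0.6, -0.8]
grip_width: 0.0239
```

>>> {"method": "carry_out", "body": {"translation": [[0,0,0],[0,0,0],[0,0,0]], "turn": [0,0,0], "gripper": [0,0,0]}}

```text
time_s: 42.62
tool_pos: [0.6056, -0.2833, 0.1106]
tool_rot: [-179.9, -0.0, 73.9]
force: [0.1, -0.0, -1.1]
grip_width: 0.0236
```

```bash
python3 go.py .6352 .3088 .08 94.6;python3 - <<'E'
from h import *
s=read_camera("scene");crop(s,190,280,340,440,4,"pics/s1c.png")
E
```

```text
cm [ 57.71 -13.59   3.06] turn -0.3615 rows>= 9.5 t 42.625 abs yaw 94.6
```

View pics/s1c.png

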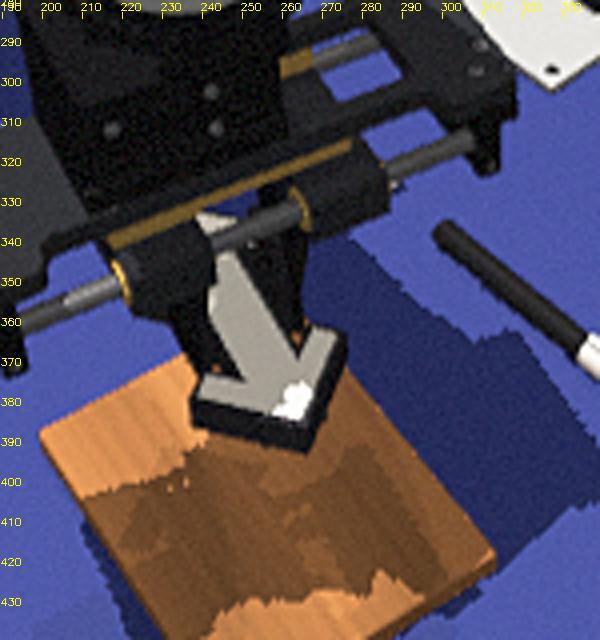

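>>> {"method": "carry_out", "body": {"translation": [[3,-0.7,-0.5],[8,-1.9,-0.5],[14,-3.3,-0.5],[20,-4.7,-0.5],[26,-6.1,-0.5]], "turn": [-0.02,-0.06,-0.1,-0.14,-0.18], "gripper": [0,0,0,0,0]}}

```text
time_s: 43.3
tool_pos: [0.6193, -0.0132, 0.1171]
tool_rot: [-180.0, -0.0, 84.4]
force: [0.7, -1.0, -1.1]
grip_width: 0.0239
```

```bash
python3 go.py .6352 .3088 .08 94.6
```

```text
cm [32.2  -1.57  3.71] turn -0.1785 rows>= 5.2 t 43.3 abs yaw 94.6
```

>>> {"method": "carry_out", "body": {"translation": [[6,-0.3,0],[12,-0.6,0],[18,-0.9,0],[24,-1.2,0],[28.5,-1.4,0]], "turn": [-0.04,-0.08,-0.12,-0.16,-0.178], "gripper": [0,0,0,0,0]}}

```text
time_s: 43.92
tool_pos: [0.6327, 0.2732, 0.1171]
tool_rot: [-180.0, -0.1, 94.7]
force: [0.5, 0.1, -1.3]
grip_width: 0.0237
```

>>> {"method": "carry_out", "body": {"translation": [[2,0,0],[2.8,0,1],[2.8,0,2.5],[2.8,0,3.5],[2.8,0,3.5]], "turn": [0,0,0,0,0], "gripper": [0,0,0,0,0]}}

```text
time_s: 44.55
tool_pos: [0.6326, 0.2939, 0.0802]
tool_rot: [-179.9, 0.1, 94.3]
force: [0.8, -0.3, -0.7]
grip_width: 0.0232
```

>>> {"method": "carry_out", "body": {"translation": [[0,0,0],[0,0,0],[0,0,0],[0,0,0]], "turn": [0,0,0,0], "gripper": [0,0,0,0]}}

```text
time_s: 45.05
tool_pos: [0.6328, 0.2962, 0.0823]
tool_rot: [180.0, -0.0, 94.4]
force: [0.0, 0.8, -0.0]
grip_width: 0.024
```

```bash
python3 go.py .6354 .3088 .03 94.6
```

```text
cm [1.24 0.35 5.23] turn -0.0036 rows>= 0.9 t 45.05 abs yaw 94.6
```

>>> {"method": "carry_out", "body": {"translation": [[0.6,0.2,1.5],[1.24,0.35,3.2],[1.24,0.35,4.8],[1.24,0.35,5.5],[1.24,0.35,5.7]], "turn": [-0.0036,-0.0036,-0.0036,-0.0036,-0.0036], "gripper": [0,0,0,0,0]}}

```text
time_s: 45.68
tool_pos: [0.635, 0.3084, 0.0241]
tool_rot: [-179.9, 0.0, 94.6]
force: [0.4, 0.3, -1.0]
grip_width: 0.0235
```

>>> {"method": "carry_out", "body": {"translation": [[0,0,0],[0,0,0],[0,0,0],[0,0,0]], "turn": [0,0,0,0], "gripper": [0,0,0,0]}}

```text
time_s: 46.18
tool_pos: [0.6354, 0.3087, 0.0253]
tool_rot: [180.0, 0.0, 94.6]
force: [-0.0, 0.0, -0.2]
grip_width: 0.0235
```

```bash
python3 go.py .6354 .3088 .0161 94.6;python3 - <<'E'
from h import *
s=read_camera("scene");crop(s,420,190,540,290,6,"pics/s1c.png")
E
```

```text
cm [ 0.01 -0.    0.92] turn -0.0 rows>= 0.1 t 46.175 abs yaw 94.6
```

View pics/s1c.png

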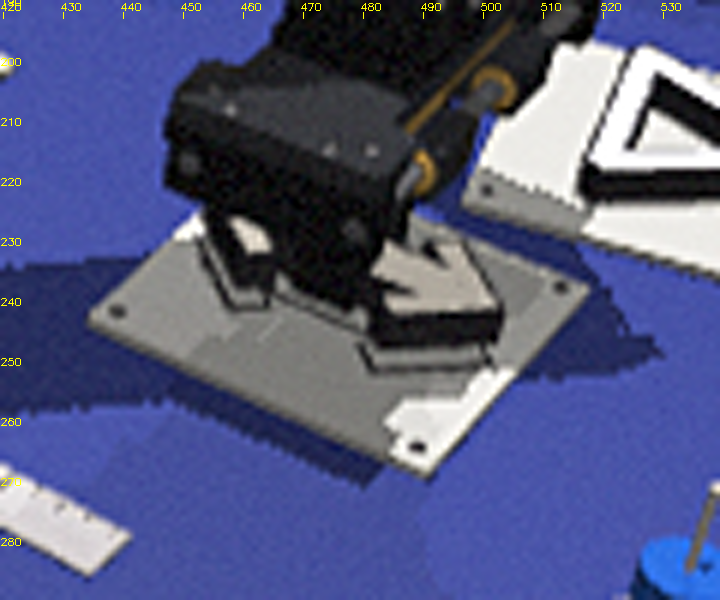

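The arrow hovers aligned above its outline (tip about px 500,243 over outline tip 501,250). Lowering.

>>> {"method": "carry_out", "body": {"translation": [[0,0,0.4],[0,0,0.75],[0,0,0.87],[0,0,0.92],[0,0,0.92]], "turn": [0,0,0,0,0], "gripper": [0,0,0,0,0]}}

```text
time_s: 46.85
tool_pos: [0.6351, 0.3085, 0.0162]
tool_rot: [-180.0, 0.0, 94.6]
force: [-3.0, -3.0, 3.3]
grip_width: 0.0236
```

>>> {"method": "carry_out", "body": {"translation": [[0,0,0.05],[0,0,0.05]], "turn": [0,0], "gripper": [0,0]}}

```text
time_s: 47.1
tool_pos: [0.6351, 0.3085, 0.0162]
tool_rot: [-180.0, 0.0, 94.6]
force: [-4.0, -3.8, 6.6]
grip_width: 0.0235
```

>>> {"method": "carry_out", "body": {"translation": [[0,0,-0.05],[0,0,-0.05],[0,0,-0.05],[0,0,-0.05],[0,0,-0.05]], "turn": [0,0,0,0,0], "gripper": [0.3,0.34,0.42,0.5,0.55]}}

```text
time_s: 47.72
tool_pos: [0.6352, 0.3088, 0.0157]
tool_rot: [-180.0, -0.0, 94.6]
force: [-1.1, -0.5, 0.4]
grip_width: 0.0452
```

>>> {"method": "carry_out", "body": {"translation": [[0,0,-0.5],[0,0,-3],[0,0,-7],[0,0,-12],[0,0,-17]], "turn": [0,0,0,0,0], "gripper": [0.6,0.6,0.7,1,1]}}

```text
time_s: 48.35
tool_pos: [0.6352, 0.3091, 0.1896]
tool_rot: [179.9, -0.1, 94.6]
force: [0.2, -0.4, 0.2]
grip_width: 0.0733
```

>>> {"method": "carry_out", "body": {"translation": [[-5,0,-1],[-11,1,-2],[-17,2,-3],[-23,3,-4],[-28,4,-5]], "turn": [0,0,0,0,0], "gripper": [1,1,1,1,1]}}

```text
time_s: 48.98
tool_pos: [0.6982, 0.03, 0.2385]
tool_rot: [179.9, 0.1, 94.5]
force: [0.5, -0.2, 0.5]
grip_width: 0.0871
```

>>> {"method": "carry_out", "body": {"translation": [[-6,0,0],[-12,0,0],[-18,0,0],[-24,0,0],[-28,0,0]], "turn": [0,0,0,0,0], "gripper": [1,1,1,1,1]}}

```text
time_s: 49.6
tool_pos: [0.7198, -0.2505, 0.2379]
tool_rot: [179.9, 0.1, 94.4]
force: [-0.0, -0.3, -0.9]
grip_width: 0.0872
```

```bash
python3 - <<'E'
from h import *
a=read_camera("scene");cv2.imwrite("pics/scene10.png",a[:,:,::-1])
b=read_camera("top");cv2.imwrite("pics/top10.png",b[:,:,::-1])
E
```

```text
(no output)
```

View pics/scene10.png

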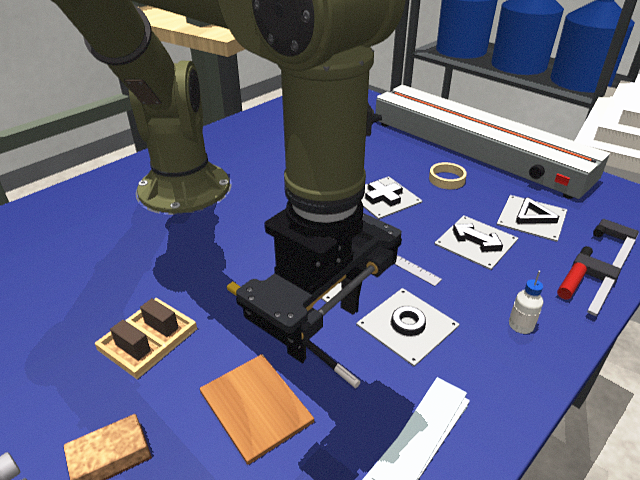

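View pics/top10.png

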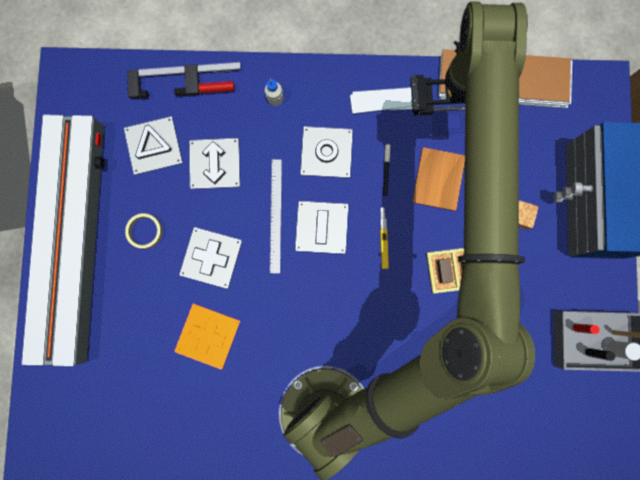

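```bash
python3 - <<'E'
from meas import *
T=dict(bar=(.472,.0204),cross=(.385,.3065),arrow=(.6352,.3088),ring=(.6736,.013))
for n in("top","scene"):
    I=cv2.imread(f"pics/{n}10.png")
    for k,x in T.items():
        s=proj(n,[[x[0]+(.022 if k=="ring" else 0),x[1],.021]])[0]
        for t in(205,220,232):
            w=blob(n,I,s,.021,t)
            if w is not None and cv2.contourArea((w[:,:2]*1000).astype(np.float32).reshape(-1,1,2))<6000: print(n,k,t,pca(w),*desc(w)[2:-2])
I=cv2.imread("pics/top10.png")[:,:,::-1]
a=cv2.resize(I[115:290,120:360],None,fx=3.3,fy=3.3,interpolation=cv2.INTER_CUBIC);cv2.imwrite("pics/f.png",a[:,:,::-1])
I=cv2.imread("pics/scene10.png")[:,:,::-1];crop(I,80,280,210,390,6,"pics/f2.png")
E
```

```text
top bar 205 (array([471.7,  20.2]), np.float64(-1.9), 1682) box [471.6  20.3] [22.  82.1] long axis -1.8
top bar 220 (array([471.5,  20.3]), np.float64(-1.9), 1544) box [471.5  20.3] [21.  80.9] long axis -2.2
top bar 232 (array([471.3,  20.3]), np.float64(-2.0), 1378) box [471.5  20.3] [19.7 79.6] long axis -1.9
top cross 205 (array([385.3, 306.1]), np.float64(60.4), 3264) box [385.5 306. ] [72.9 72.3] long axis 31.7
top cross 220 (array([385.3, 306.1]), np.float64(51.1), 3043) box [385.5 306.1] [71.8 71. ] long axis 31.8
top cross 232 (array([385.4, 306. ]), np.float64(22.1), 2752) box [385.5 306.2] [70.6 69.4] long axis 31.7
top arrow 205 (array([636.1, 308.4]), np.float64(4.9), 2139) box [636.  308.4] [101.   46.4] long axis 4.9
top arrow 220 (array([636. , 308.3]), np.float64(4.8), 1906) box [635.9 308.6] [99.2 45.5] long axis 4.5
top arrow 232 (array([636. , 308.3]), np.float64(5.0), 1586) box [635.9 308.6] [98.3 44.2] long axis 4.9
top ring 205 (array([674.9,  12.7]), np.float64(-43.1), 2127) box [675.2  12.6] [52.4 51.6] long axis 1.4
top ring 220 (array([674.8,  12.7]), np.float64(-62.9), 2004) box [674.9  12.8] [51.  50.2] long axis 1.4
top ring 232 (array([674.6,  12.8]), np.float64(-75.9), 1869) box [674.7  12.6] [48.8 48.9] long axis -88.6
scene cross 205 (array([378. , 313.8]), np.float64(-69.0), 4849) box [383.1 309.4] [91.5 87.6] long axis 75.9
scene cross 220 (array([378.7, 313. ]), np.float64(-67.9), 4492) box [383.1 309.3] [90.5 86.8] long axis 75.6
scene cross 232 (array([383.4, 307.1]), np.float64(31.0), 3381) box [383.2 307.4] [73.7 75. ] long axis -58.3
scene ring 232 (array([673.7,  13.4]), np.float64(56.6), 2184) box [673.4  13.7] [52.9 52.7] long axis 44.1
```

View pics/f.png

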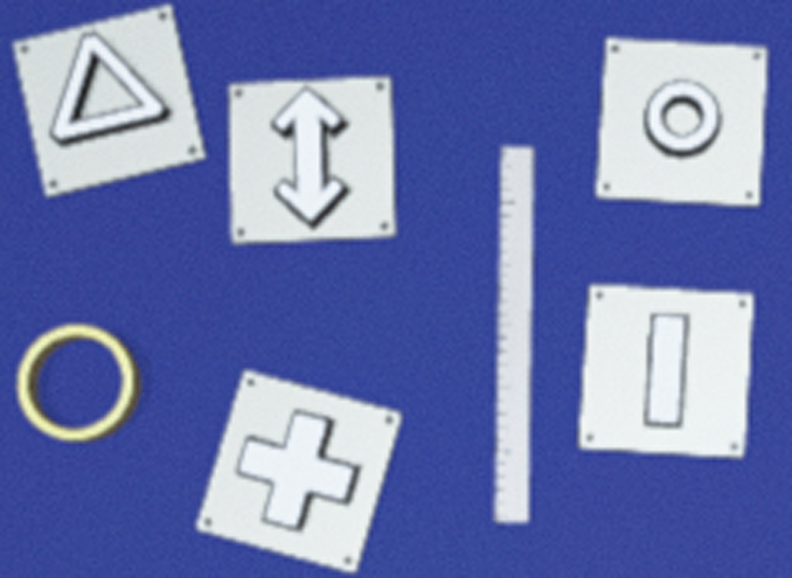

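View pics/f2.png

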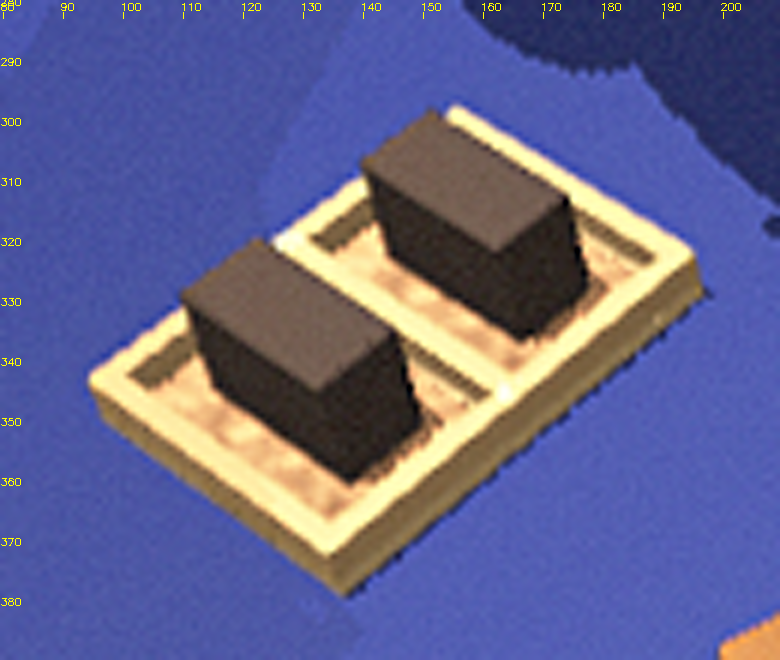

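>>> {"method": "carry_out", "body": {"translation": [[0,0,0],[0,0,0],[0,0,0],[0,0,0]], "turn": [0,0,0,0], "gripper": [1,1,1,1]}}

```text
time_s: 50.2
tool_pos: [0.7202, -0.2453, 0.2361]
tool_rot: [180.0, 0.0, 94.7]
force: [0.2, 0.1, 0.8]
grip_width: 0.0868
```

```bash
python3 -c "
from cell import sign_off;print(sign_off())"
```

```text
the job is handed in; nothing more can be done
None
```

I took the pile apart from the top down: the weight stands in the empty tray pocket, and the bar, ring, cross and double arrow each lie on their own plate. Each was lowered to contact before release (largest contact force I read was about 10 N), and I handed the job in at about 50 s with the arm clear.

- **Positions in the last top view:** all four symbols lie about 1 mm or less from their plate centres: bar 0.9 mm, ring 0.9 mm, arrow 0.7 mm, cross 0.5 mm.
- **Angles in the last top view:** the bar and arrow are within about 0.3° of their plates. The cross read 0.7° off in that view, which may be measurement noise.
- **Scene view:** it agreed for the ring to within about 1 mm, and earlier for the bar to about 1.3 mm. It is less clear for the cross: white plate merged into the mask at the lower thresholds, and the cleanest reading is 1 to 1.5 mm off centre. It gave no usable final reading for the arrow, or for the bar, which the gripper hid.
- **Weight:** the scene view shows it upright inside the pocket beside the other weight. I did not measure its final position in numbers.

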